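Turn the tea tiles over and start the dryer

ROBOT

A 6-joint arm with a two-finger parallel gripper is mounted at the origin on the work surface. World frame = base frame: x ahead of the robot, y to its left, z up, the work surface at z = 0. Lengths are in m, angles in rad, forces in N, time in s.
With the tool pointing down it reaches from about 0.35 to 0.775 m from the base axis. Payload 5.5 kg.
Tool frame: the origin (TCP) lies between the finger pads; the fingertips stand 8 mm ahead of it and the grasp point (between the pads) lies 11 mm behind it; z points along the fingers, y is the line along which they close (so a half turn about z gives the same grasp; the last joint's range is limited). The gripper opens to 85 mm and grips with 20 to 120 N. Pads are 22 mm wide; open, the fingers measure 114 mm over their backs; the gripper's body (76 mm by 85 mm) begins 54 mm behind the grasp point. The pads swing forward as they close: fully open they stand 13 mm farther back than shut.
Start: joints at [0.966, 0.313, 0.046, 1.304, 0, 1.431], TCP at [0.258, 0.514, 0.239] pointing down, gripper open.
Joint ranges: [-2.76, 2.76], [-0.86, 1.69], [-1.03, 1.26], [-2.2, 2.34], [-1.47, 1.5], [-3.14, 3.14]. Speed limits (rad/s): [2.57, 2.57, 3.14, 3.14, 3.14, 3.14].

INTERFACE

Orientations are given as a unit quaternion [w, x, y, z].
In Python, from workcell import status, vision, job gives the robot as it stands. The module is installed in compiled form; this text tells all that it offers.
- The arm moves only by the tool apply_moves, never from a script. Its argument "moves" is one flat list of numbers, 6 for each row, row after row: the shift along the world's x, y, z in units of 25 mm (1.0 is 25 mm), then the turn, a rotation vector about the world's x, y, z in rad. In form: [x, y, z, rx, ry, rz, x, y, z, rx, ry, rz, ...]. A call has 1 to 20 rows; each row is the pose to reach, as a shift and turn from the pose commanded when the call began; what a row does not reach only later rows make up. A row lasts 1/12 s, in which the tool goes at most 41.7 mm and 7.16 degrees, less where a joint would pass 70% of its speed; a pose out of reach is approached as far as the arm can. A call with a gripper value outside its range is refused whole. "claw" is the opening in per cent of the stroke, from 0 (shut) to 100 (fully open), set as the call begins (left out, the last holds). The fingers move at their own pace and stop on an object; "newtons" is the grip in N (left out, the last holds). Time passes only in rows, so rows that repeat a pose let the fingers close. It gives the time, the measured TCP pose, the force, the opening and the grip force at its end, in the units of the state.
- status.get_state(): the state, without advancing time (a new reading comes with each control period).
- vision.read_camera(name): name is "side" or "top"; returns a dict with "image" (400x640x3 uint8, blue, green, red), "camera_matrix" (3x3 intrinsics, pixels), "camera_from_world" (4x4, takes a point from world to camera coordinates). Camera axes: x right, y down, z forward; pixel columns grow to the right and rows downward; lengths in m; the calibration is good to about 2 mm. A picture is of the moment at which its call begins. There is no depth.
- job.hand_in(): hands the job in; it is judged then, once.
The state is a dict: "clock": time; "joint_pos": joint angles; "qvel": joint speeds; "tau": joint torques, N m; "tcp_pos": TCP position; "orientation": TCP orientation; "wrist_force": force on the tool from outside, world axes, zero at the start; "ft_torque": the same for the moment, N m; "finger_gap": finger opening in m; "grip_force": force on a finger pad.
Only numpy, scipy, OpenCV 4.12 (cv2) and the standard library are available. Lean on these libraries where they do the work, as an engineer would, in place of code of your own. Each camera call takes 0.05 s, during which the arm holds its last target. There are 200 camera calls.

TASK

The washed tea tiles on the white rack have dried on their glazed side. Turn every one of them over so that it lies flat on the rack with its cork back up (the upright holder is there to stand a tile in on the way), then throw the dryer's lever into the marked notch and let go of it, and last press the dryer's start button fully down and release it. Leave the cups and saucers alone.

Things in the scene. Friction and masses are not known exactly. Their poses are not given: they have to be found in the camera images.
- tile_1: (may be absent) tea tile, flat slab 90 x 50 x 14 mm (own x, y, z), about 130 g, origin at its centre: +z face glazed white stoneware, -z face brown cork. Starts on the rack glaze up, its 90 mm length across the two rails, its 50 mm width (the one to grip) along the rack
- tile_2: (may be absent) tea tile, flat slab 90 x 50 x 14 mm (own x, y, z), about 130 g, origin at its centre: +z face glazed white stoneware, -z face brown cork. Starts on the rack glaze up, its 90 mm length across the two rails, its 50 mm width (the one to grip) along the rack
- tile_3: (may be absent) tea tile, flat slab 90 x 50 x 14 mm (own x, y, z), about 130 g, origin at its centre: +z face glazed white stoneware, -z face brown cork. Starts on the rack glaze up, its 90 mm length across the two rails, its 50 mm width (the one to grip) along the rack
- rack: fixed white rack, origin at table height below its centre. Two rails along its y at x -36 and +36 mm (8 wide, 372 long, tops 32 mm up), open between but for 6 mm high cross bars at y -180, 0, 180; tiles bridge them anywhere along y (lying tile's centre 39 mm up). Lips 6 mm above the rail tops leave 102 mm in x; on the rails, end stops of that height, inner faces at y -181 and 181
- holder: fixed white upright holder, origin at table height below its centre. Floor 90 x 150 mm, 6 thick; two ribs along its y, 130 long, tops 28 mm up, with a 20 mm slot between them at x = 0. A tile stands in it on a 50 mm edge (90 tall, centre 51 mm up), faces towards the holder's +x and -x
- dryer: fixed aluminium blower housing 200 x 100 mm, 60 mm tall; origin at table height under its centre. On its top, the lever's block at x = +45 mm (70 x 50 mm, 25 mm tall) and the round start button at x = -60 mm
- lever (a joint): angle of the lever: 0 leans 0.6 rad back towards the dryer's -x, 0.6 is upright, 1.2 leans 0.6 rad towards the dryer's +x. The marked notch is at 0.95 (0.10 either side counts as in it). Light friction, it stays where it is left, nothing stops it at the notch
- lever_tip (a point): centre of the 26 mm black ball on the lever's end, 80 mm from the pivot; the stem is 10 mm thick
- lever_pivot (a point): the lever's pivot, 82 mm above the table; the axis is the dryer's y, the ball swings in the dryer's x-z plane
- notch (a point): middle of the mouth of the U-shaped notch in the rim of the white gate plate that stands beside the lever at the dryer's +y side (31 mm from the lever's plane, 55 mm from the pivot axis), in the direction in which the lever is to point
- start (a joint): travel of the start button: 0 up, 0.006 m fully down (about 5 N); springs back; over 0.005 counts as fully down
- start_top (a point): centre of the top of the start button, a grey disc of 28 mm diameter, 82 mm above the table when up; its axis is vertical
- cup_1: white ceramic cup, 76 mm wide, 75 mm tall; a bystander, origin at the centre of its underside, leave it where it is
- cup_2: white ceramic cup, 76 mm wide, 75 mm tall; a bystander, origin at the centre of its underside, leave it where it is
- saucers: pile of glass saucers, 132 mm wide, 42 mm tall; a bystander, origin at the centre of its underside, leave it where it is
Things that resemble listed ones, but are neither listed nor needed, are in the scene too. Leave any blue look-alike of the tile_1 alone. What is shaped like the tile_2 but purple is not meant.

How it is judged:
By the outcome, as a careful person would: the job done as asked, in the order asked, and still so for the second after the job is handed in, with the robot touching nothing.
Of tile_1, tile_2, tile_3 only 2 to 3 are there at a start; the rules pass over those that are not, and their reading is None.
At some moment in a run one of tile_1, tile_2, tile_3 may be knocked a few centimetres aside while the robot is not near it.
It also fails if it takes over 210 s, if anything falls off the work surface, if the arm or the gripper's body presses on something with over 40 N, if the wrist force passes 120 N, or if a joint passes its speed limit or range.

## Working session

There is one attempt and no reset: what is moved stays moved. The work goes in short steps, Python scripts to look and compute and a tool call to move; the robot and the scene stay as the last step left them, time stands still between calls to the robot, and variables do not carry over. Pictures are saved under pics/ and viewed, at most 14 in all, crops included, and the job is handed in when it is done.

Besides the shell and the picture viewer there is one more tool, called after "Request:" in YAML: its name, and indented under it one key for each argument. apply_moves: Moves the arm, as the interface text tells. Its arguments: {"type":"object","properties":{"moves":{"type":"array","items":{"type":"number"}},"claw":{"type":"number"},"newtons":{"type":"number"}},"required":["moves"]}

```bash
mkdir -p pics; cat > h.py <<'E'
import numpy as np, cv2
from workcell import status, vision, job
def cam(n):
    d=vision.read_camera(n); return d["image"],np.array(d["camera_matrix"]),np.array(d["camera_from_world"])
def ray(K,T,u,v):
    d=np.linalg.inv(K)@[u,v,1]; R=T[:3,:3]; return -R.T@T[:3,3], R.T@d
def onz(K,T,u,v,z):
    c,d=ray(K,T,u,v); return c+d*(z-c[2])/d[2]
def proj(K,T,p):
    q=K@(T[:3,:3]@np.array(p)+T[:3,3]); return q[:2]/q[2]
E
python3 - <<'E'
from h import *
for n in("top","side"):
    I,K,T=cam(n); cv2.imwrite(f"pics/{n}0.png",I); np.savez(f"{n}0.npz",I=I,K=K,T=T)
    c,_=ray(K,T,320,200);print(n,c.round(3),K[0,0],T[:3,:3].round(2).tolist())
print(status.get_state())
E
```

```text
top [ 0.349 -0.008  1.342] 510.3653087490683 [[0.02, -1.0, -0.02], [-0.98, -0.02, -0.17], [0.17, 0.03, -0.98]]
side [ 0.321 -0.702  0.641] 395.55273500505155 [[0.95, -0.3, 0.01], [-0.17, -0.55, -0.82], [0.25, 0.78, -0.58]]
{'clock': 0.1, 'joint_pos': array([9.66431933e-01, 3.13933212e-01, 4.51206566e-02, 1.30360023e+00,
       4.74523136e-06, 1.43120514e+00]), 'qvel': array([-9.86887178e-04, -1.13637887e-03,  4.70124237e-03,  1.49867302e-03,
        2.68491800e-05,  7.00113056e-04]), 'tau': array([ 2.91434189e-03, -4.81725025e+01,  2.99244618e+01,  1.27468945e-02,
       -6.03873900e-05,  1.64893942e-05]), 'tcp_pos': array([0.25748355, 0.51364847, 0.23850501]), 'orientation': array([-2.95967343e-04,  2.30300552e-01,  9.73119213e-01, -7.52089954e-04]), 'wrist_force': array([-0.29222908, -0.28715803, -1.13987768]), 'ft_torque': array([ 0.0065195 , -0.0266353 ,  0.03631288]), 'grip_force': 0.0, 'finger_gap': 0.0852506784308714}
```

View pics/top0.png

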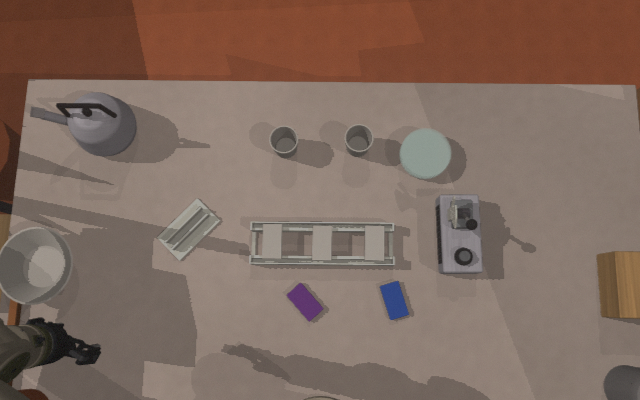

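View pics/side0.png

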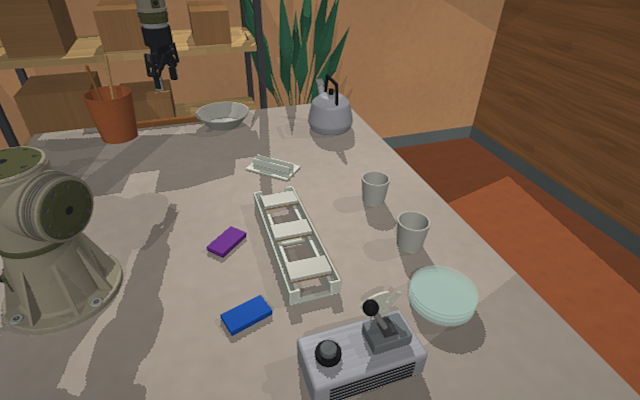

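Top view: three tiles on the rack (273,243), (321,243), (374,243). The holder is at (190,230), the dryer at (459,234) with its ball at (471,224) and button at (463,256). Next I'll enlarge these areas.

```bash
python3 - <<'E'
from h import *
I=np.load("top0.npz")["I"]; S=np.load("side0.npz")["I"]
a=cv2.resize(I[190:280,150:410],None,fx=3,fy=3,interpolation=cv2.INTER_CUBIC)
b=cv2.resize(I[185:285,425:500],None,fx=3,fy=3,interpolation=cv2.INTER_CUBIC)
c=cv2.resize(S[275:385,290:430],None,fx=2.7,fy=2.7,interpolation=cv2.INTER_CUBIC)
o=np.zeros((580,790,3),np.uint8); o[:270,:780]=a; o[275:575,:225]=b; o[275:275+c.shape[0],240:240+c.shape[1]]=c
cv2.imwrite("pics/crop1.png",o)
H=cv2.cvtColor(I,cv2.COLOR_BGR2HSV)
for p in [(243,273),(243,321),(243,300),(223,300),(230,200),(300,300),(200,300)]: print(p,H[p],I[p])
E
```

```text
(243, 273) [ 16  28 155] [138 147 155]
(243, 321) [ 16  24 157] [142 150 157]
(243, 300) [12 44 98] [81 88 98]
(223, 300) [19 22 93] [85 90 93]
(230, 200) [ 23  26 126] [113 123 126]
(300, 300) [142 125 112] [112  57  97]
(200, 300) [ 11  45 152] [125 135 152]
```

View pics/crop1.png

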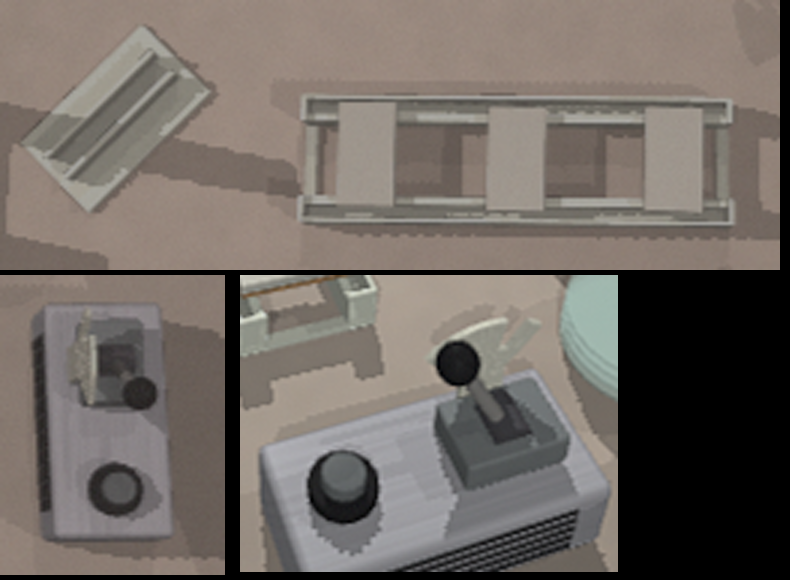

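The enlarged crop shows the three tiles lying squarely across the rails, the holder turned about 45°, and the dryer almost aligned with the world axes. Its lever ball sits at crop (140,393) and the button at (118,489). Now I'll compute positions.

```bash
python3 - <<'E'
from h import *
d=np.load("top0.npz");K,T=d["K"],d["T"]; s=np.load("side0.npz");Ks,Ts=s["K"],s["T"]
A=lambda x,y:(150+(x-1)/3,190+(y-1)/3)
B=lambda x,y:(425+(x-1)/3,185+(y-276)/3)
C=lambda x,y:(290+(x-241)/2.7,275+(y-276)/2.7)
def q(n,pts,f,z):
    P=np.array([onz(K,T,*f(*p),z)[:2] for p in pts]); print(n,P.round(4).tolist(),"c",P.mean(0).round(4),"sides",np.linalg.norm(P-np.roll(P,-1,0),axis=1).round(3),"ang",np.degrees(np.arctan2(*(P-np.roll(P,-1,0)).T[::-1])).round(1))
q("t1",[(337,102),(396,103),(395,207),(336,206)],A,.046)
q("t2",[(488,107),(546,107),(545,210),(487,210)],A,.046)
q("t3",[(645,108),(703,108),(703,211),(645,211)],A,.046)
q("rack",[(302,95),(733,99),(735,224),(299,222)],A,.038)
q("holder",[(147,25),(213,92),(91,211),(22,142)],A,.006)
q("rib1",[(151,52),(47,157)],A,.028)
q("rib2",[(177,73),(70,178)],A,.028)
q("dryer",[(45,304),(160,304),(171,537),(50,537)],B,.06)
print("button",onz(K,T,*B(118,489),.082))
def tri(a,b):
    c1,d1=ray(K,T,*a);c2,d2=ray(Ks,Ts,*b)
    t=np.linalg.lstsq(np.c_[d1,-d2],c2-c1,rcond=None)[0]
    p,r=c1+d1*t[0],c2+d2*t[1]; return (p+r)/2,np.linalg.norm(p-r)
print("ball",tri(B(140,393),C(458,362)))
print("btn",tri(B(118,489),C(348,475)))
E
```

```text
t1 [[0.5363, 0.1598], [0.5363, 0.109], [0.4473, 0.1071], [0.4473, 0.1572]] c [0.4918 0.1333] sides [0.051 0.089 0.05  0.089] ang [  90.     1.3  -89.9 -178.4]
t2 [[0.5341, 0.0301], [0.535, -0.0194], [0.4472, -0.0198], [0.4463, 0.0291]] c [0.4906 0.005 ] sides [0.05  0.088 0.049 0.088] ang [  91.     0.3  -88.9 -179.4]
t3 [[0.5356, -0.1038], [0.5364, -0.1531], [0.4488, -0.1528], [0.4479, -0.1041]] c [ 0.4922 -0.1285] sides [0.049 0.088 0.049 0.088] ang [  91.    -0.2  -88.9 -179.8]
rack [[0.543, 0.1913], [0.5458, -0.1797], [0.439, -0.1806], [0.4337, 0.1893]] c [0.4904 0.0051] sides [0.371 0.107 0.37  0.109] ang [  90.4    0.5  -89.2 -178.9]
holder [[0.6087, 0.338], [0.5491, 0.2755], [0.4419, 0.3774], [0.5016, 0.4429]] c [0.5253 0.3585] sides [0.086 0.148 0.089 0.15 ] ang [  46.4  -43.5 -132.4  135.6]
rib1 [[0.5804, 0.3274], [0.4864, 0.4126]] c [0.5334 0.37  ] sides [0.127 0.127] ang [-42.2 137.8]
rib2 [[0.5621, 0.3034], [0.4685, 0.3913]] c [0.5153 0.3473] sides [0.128 0.128] ang [-43.2 136.8]
dryer [[0.6174, -0.2933], [0.6189, -0.3903], [0.4226, -0.3924], [0.4207, -0.293]] c [ 0.5199 -0.3422] sides [0.097 0.196 0.099 0.197] ang [ 90.9   0.6 -88.9 179.9]
button [ 0.45947761 -0.34425095  0.082     ]
ball (array([ 0.5287886 , -0.34495882,  0.15219614]), np.float64(0.0006590884872870337))
btn (array([ 0.46217369, -0.34662689,  0.07478602]), np.float64(0.004188371352592079))
```

```bash
cat >> h.py <<'E'
from scipy.spatial.transform import Rotation as Ro
def frame(tau,psi):
    t,s=np.radians([tau,psi]); o=np.array([np.cos(s),np.sin(s),0]); y=np.array([-np.sin(s),np.cos(s),0])
    a=o*np.sin(t)-np.array([0,0,1])*np.cos(t); return np.c_[np.cross(y,a),y,a],a,o
def go(G,tau,psi,back=0.,name=""):
    """G: grasp point target, stood off by back along the approach; prints shift/turn from now"""
    R,a,_=frame(tau,psi); st=status.get_state(); w=st["orientation"]
    p=np.array(G)+(.011-back)*a; d=p-st["tcp_pos"]
    rv=(Ro.from_matrix(R)*Ro.from_quat(np.roll(w,-1)).inv()).as_rotvec()
    print(name,"shift",(d/.025).round(2),"turn",rv.round(3),"rows",round(max(np.linalg.norm(d)/.0417,np.linalg.norm(rv)/.125),1))
E
python3 - <<'E'
from h import *
go([.4918+.008,.133,.041],-35,.5,.12,"above t1")
go([.4918+.008,.133,.041],-35,.5,0,"at t1")
E
```

```text
above t1 shift [ 12.19 -15.2   -4.33] turn [0.141 0.6   0.458] rows 12.0
at t1 shift [  9.44 -15.23  -8.26] turn [0.141 0.6   0.458] rows 11.8
```

Request:
apply_moves:
  moves: [6,-7.6,0,0.07,0.3,0.229,6,-7.6,0,0.07,0.3,0.229,6,-7.6,0,0.07,0.3,0.229,6,-7.6,0,0.07,0.3,0.229,6,-7.6,0,0.07,0.3,0.229,6,-7.6,0,0.07,0.3,0.229,6,-7.6,0,0.07,0.3,0.229,12.19,-15.2,-3,0.141,0.6,0.458,12.19,-15.2,-3,0.141,0.6,0.458,12.19,-15.2,-3,0.141,0.6,0.458,12.19,-15.2,-3,0.141,0.6,0.458,12.19,-15.2,-3,0.141,0.6,0.458,12.19,-15.2,-3,0.141,0.6,0.458,12.19,-15.2,-4.33,0.141,0.6,0.458,12.19,-15.2,-4.33,0.141,0.6,0.458,12.19,-15.2,-4.33,0.141,0.6,0.458]
  claw: 82
  newtons: 50

```text
clock: 1.43
tcp_pos: [0.5611, 0.1338, 0.1292]
orientation: [-0.304, -0.003, 0.953, -0.0]
wrist_force: [-0.3, 0.9, 0.3]
finger_gap: 0.07
grip_force: 0.0
```

```bash
python3 - <<'E'
from h import *
I,K,T=cam("side"); I2,_,_=cam("top"); cv2.imwrite("pics/a.png",np.vstack([cv2.resize(I[100:330,100:420],None,fx=1.8,fy=1.3),I2[180:300,:576] ]))
go([.4918+.008,.133,.041],-35,.5,.12); go([.4918+.008,.133,.041],-35,.5,0); print(status.get_state()["joint_pos"].round(2))
E
```

```text
shift [ 0.03 -0.07 -0.09] turn [-0.002 -0.001 -0.   ] rows 0.1
 shift [-2.72 -0.09 -4.02] turn [-0.002 -0.001 -0.   ] rows 2.9
[0.08 0.91 0.62 1.89 0.04 0.05]
```

View pics/a.png

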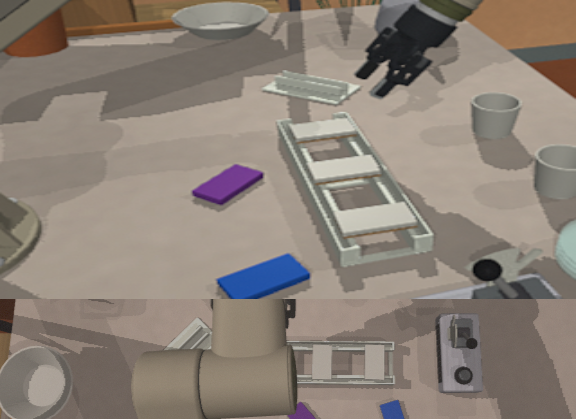

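The side view shows the gripper tilted inward above the first tile at about (320,128), and nothing on the rack has moved. I'll descend and grip.

Request:
apply_moves:
  moves: [-1.4,-0.09,-2,0,0,0,-1.4,-0.09,-2,0,0,0,-1.4,-0.09,-2,0,0,0,-2.1,-0.09,-3.1,0,0,0,-2.1,-0.09,-3.1,0,0,0,-2.72,-0.09,-4.02,0,0,0,-2.72,-0.09,-4.02,0,0,0,-2.72,-0.09,-4.02,0,0,0]

```text
clock: 2.2
tcp_pos: [0.4952, 0.1325, 0.0325]
orientation: [-0.3, -0.004, 0.954, -0.001]
wrist_force: [0.1, 0.6, -0.2]
finger_gap: 0.07
grip_force: 0.0
```

Request:
apply_moves:
  moves: [0,0,0,0,0,0,0,0,0,0,0,0,0,0,0,0,0,0,0,0,0,0,0,0,0,0,0,0,0,0,0,0,0,0,0,0]
  claw: 30

```text
clock: 2.7
tcp_pos: [0.497, 0.1321, 0.0327]
orientation: [-0.298, -0.004, 0.954, 0.0]
wrist_force: [2.2, 1.8, 7.2]
finger_gap: 0.0489
grip_force: 52.6
```

Request:
apply_moves:
  moves: [0,0,1.5,0,0,0,0,0,3,0,0,0,0,0,5,0,0,0,0,0,7,0,0,0,0,0,7,0,0,0,0,0,7,0,0,0]

```text
clock: 3.2
tcp_pos: [0.4968, 0.1319, 0.2111]
orientation: [-0.296, -0.004, 0.955, -0.0]
wrist_force: [0.2, -0.2, -1.8]
finger_gap: 0.0491
grip_force: 52.4
```

```bash
python3 - <<'E'
from h import *
H=[.525,.3585]; o=frame(55,46.5)[2]
for z in(.14,.061): go([*H,z],55,46.5,0,z)
E
```

```text
0.14 shift [ 1.38  9.33 -3.09] turn [ 0.634 -1.464  0.629] rows 13.7
0.061 shift [ 1.38  9.33 -6.25] turn [ 0.634 -1.464  0.629] rows 13.7
```

Request:
apply_moves:
  moves: [1.38,9.33,-1.5,0.634,-1.464,0.629,1.38,9.33,-1.5,0.634,-1.464,0.629,1.38,9.33,-1.5,0.634,-1.464,0.629,1.38,9.33,-1.5,0.634,-1.464,0.629,1.38,9.33,-1.5,0.634,-1.464,0.629,1.38,9.33,-1.5,0.634,-1.464,0.629,1.38,9.33,-1.5,0.634,-1.464,0.629,1.38,9.33,-1.5,0.634,-1.464,0.629,1.38,9.33,-1.5,0.634,-1.464,0.629,1.38,9.33,-1.5,0.634,-1.464,0.629,1.38,9.33,-1.5,0.634,-1.464,0.629,1.38,9.33,-1.5,0.634,-1.464,0.629,1.38,9.33,-1.5,0.634,-1.464,0.629,1.38,9.33,-1.5,0.634,-1.464,0.629,1.38,9.33,-1.5,0.634,-1.464,0.629,1.38,9.33,-1.5,0.634,-1.464,0.629,1.38,9.33,-1.5,0.634,-1.464,0.629]

```text
clock: 4.62
tcp_pos: [0.5298, 0.365, 0.1678]
orientation: [0.419, -0.35, 0.818, 0.18]
wrist_force: [-0.4, 0.0, -1.8]
finger_gap: 0.0491
grip_force: 52.6
```

```bash
python3 - <<'E'
from h import *
H=[.525,.3585]; print(status.get_state()["tcp_pos"],status.get_state()["joint_pos"].round(2))
for z in(.110,.0635): go([*H,z],55.4,46.5,0,z)
I,K,T=cam("side"); I2,K2,T2=cam("top")
print("hold px",proj(K,T,[*H,.006]),proj(K2,T2,[*H,.006]))
cv2.imwrite("pics/b.png",np.hstack([cv2.resize(I[60:200,200:340],None,fx=2.8,fy=2.8),cv2.resize(I2[160:300,120:260],None,fx=2.8,fy=2.8)]))
E
```

```text
[0.52977842 0.36498456 0.16783805] [ 0.29  0.08 -0.95 -0.34  0.42 -0.32]
0.11 shift [ 0.06  0.   -2.56] turn [ 0.013 -0.015  0.002] rows 1.5
0.0635 shift [ 0.06  0.   -4.42] turn [ 0.013 -0.015  0.002] rows 2.7
hold px [272.78055297 166.38713511] [189.1405875  228.79066733]
```

View pics/b.png

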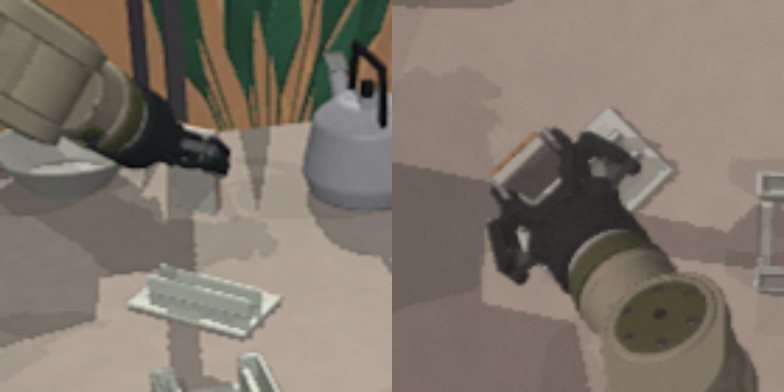

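The side view shows the tile upright above the holder, glaze towards the robot. The top view puts its upper edge near crop (545,160), and I'll check that against the projection before lowering.

```bash
python3 - <<'E'
from h import *
d=np.load("top0.npz");K,T=d["K"],d["T"]; o=np.array([np.cos(np.radians(46.5)),np.sin(np.radians(46.5))]); y=np.array([-o[1],o[0]])
c=np.array([.525,.3585])
for z in(.2,.006):
  for s in(-.025,0,.025): 
    p=proj(K,T,[*(c+s*y),z]); print(z,s,(392+(p[0]-120)*2.8).round(),((p[1]-160)*2.8).round())
E
```

```text
0.2 -0.025 545.0 139.0
0.2 0 523.0 160.0
0.2 0.025 500.0 182.0
0.006 -0.025 605.0 174.0
0.006 0 586.0 193.0
0.006 0.025 566.0 211.0
```

Request:
apply_moves:
  moves: [0.06,0,-1.3,0.013,-0.015,0.002,0.06,0,-2.56,0.013,-0.015,0.002,0.06,0,-2.56,0.013,-0.015,0.002]

```text
clock: 4.97
tcp_pos: [0.5336, 0.3663, 0.0989]
orientation: [0.421, -0.351, 0.816, 0.184]
wrist_force: [-0.6, -0.6, -2.4]
finger_gap: 0.0493
grip_force: 52.6
```

```bash
python3 - <<'E'
from h import *
H=[.525,.3585]; print(status.get_state()["joint_pos"].round(2))
for z in(.080,.0635): go([*H,z],55.4,46.5,0,z)
I,K,T=cam("side"); I2,K2,T2=cam("top")
cv2.imwrite("pics/c.png",np.hstack([cv2.resize(I[90:190,220:320],None,fx=4,fy=4),cv2.resize(I2[190:270,150:230],None,fx=5,fy=5)]))
E
```

```text
[ 0.29  0.26 -1.03 -0.6   0.43 -0.32]
0.08 shift [-0.1  -0.05 -1.01] turn [ 0.006 -0.013 -0.002] rows 0.6
0.0635 shift [-0.1  -0.05 -1.67] turn [ 0.006 -0.013 -0.002] rows 1.0
```

View pics/c.png

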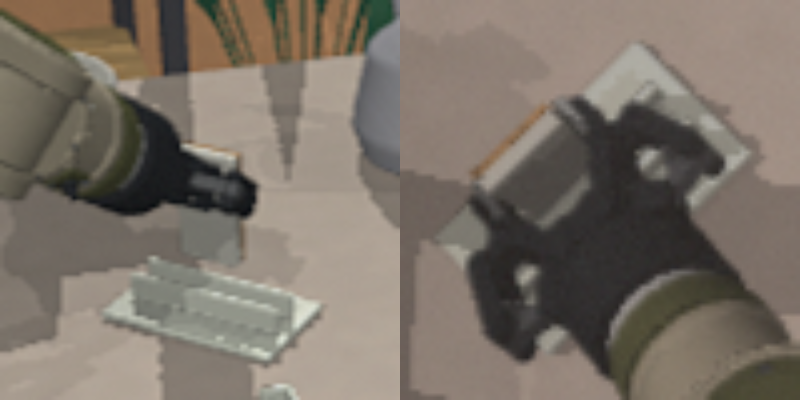

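The fingers line up with the slot, but J3 is at its limit at this outward tilt. I'll put the tile back and regrip at a 50° inward tilt, which needs only 40° outward at the holder.

Request:
apply_moves:
  moves: [0,0,1,0,0,0,0,0,2.5,0,0,0,0,0,4,0,0,0,0,0,4,0,0,0]

```text
clock: 5.4
tcp_pos: [0.5398, 0.3691, 0.2216]
orientation: [0.435, -0.352, 0.808, 0.183]
wrist_force: [1.4, 0.3, -0.6]
finger_gap: 0.0491
grip_force: 52.7
```

```bash
python3 - <<'E'
from h import *
a=frame(-34.6,.5)[1]
G=np.array([.497,.1321,.0337])-.011*a
go(G+[0,0,.1],-34.6,.5,0); go(G,-34.6,.5,0); print(G,status.get_state()["joint_pos"].round(2))
E
```

```text
shift [-1.71 -9.48 -3.52] turn [-0.643  1.49  -0.635] rows 13.9
 shift [-1.71 -9.48 -7.52] turn [-0.643  1.49  -0.635] rows 13.9
[0.50324604 0.13215451 0.0427545 ] [ 0.29 -0.   -0.89 -0.23  0.43 -0.32]
```

Request:
apply_moves:
  moves: [-1.71,-9.48,-2,-0.643,1.49,-0.635,-1.71,-9.48,-2,-0.643,1.49,-0.635,-1.71,-9.48,-2,-0.643,1.49,-0.635,-1.71,-9.48,-2,-0.643,1.49,-0.635,-1.71,-9.48,-2,-0.643,1.49,-0.635,-1.71,-9.48,-2,-0.643,1.49,-0.635,-1.71,-9.48,-2,-0.643,1.49,-0.635,-1.71,-9.48,-2,-0.643,1.49,-0.635,-1.71,-9.48,-2,-0.643,1.49,-0.635,-1.71,-9.48,-2,-0.643,1.49,-0.635,-1.71,-9.48,-2,-0.643,1.49,-0.635,-1.71,-9.48,-2,-0.643,1.49,-0.635,-1.71,-9.48,-2,-0.643,1.49,-0.635,-1.71,-9.48,-2,-0.643,1.49,-0.635,-1.71,-9.48,-3.52,-0.643,1.49,-0.635,-1.71,-9.48,-3.52,-0.643,1.49,-0.635,-1.71,-9.48,-3.52,-0.643,1.49,-0.635,-1.71,-9.48,-3.52,-0.643,1.49,-0.635]

```text
clock: 6.9
tcp_pos: [0.4927, 0.1301, 0.121]
orientation: [-0.304, 0.0, 0.953, -0.0]
wrist_force: [0.3, 0.7, -1.2]
finger_gap: 0.0492
grip_force: 52.7
```

```bash
python3 - <<'E'
from h import *
go([.5032,.1322,.0428],-34.6,.5,0)
E
```

```text
shift [ 0.17  0.08 -3.49] turn [ 0.001 -0.014  0.009] rows 2.1
```

Request:
apply_moves:
  moves: [0.17,0.08,-1.5,0,-0.014,0.009,0.17,0.08,-2.5,0,-0.014,0.009,0.17,0.08,-3.2,0,-0.014,0.009,0.17,0.08,-3.49,0,-0.014,0.009,0.17,0.08,-3.49,0,-0.014,0.009,0.17,0.08,-3.49,0,-0.014,0.009]

```text
clock: 7.4
tcp_pos: [0.4975, 0.1319, 0.034]
orientation: [-0.297, -0.004, 0.955, -0.002]
wrist_force: [0.3, 0.9, -1.0]
finger_gap: 0.0489
grip_force: 52.8
```

Request:
apply_moves:
  moves: [0,0,0,0,0,0,0,0,0,0,0,0,0,0,0,0,0,0,0,0,0,0,0,0,0,0,0,0,0,0]
  claw: 82

```text
clock: 7.82
tcp_pos: [0.4965, 0.1319, 0.0311]
orientation: [-0.299, -0.004, 0.954, -0.002]
wrist_force: [-0.9, 0.3, -0.5]
finger_gap: 0.0702
grip_force: 0.0
```

```bash
python3 - <<'E'
from h import *
go([.5032,.1322,.0420],-50,.5,0)
I,K,T=cam("side"); cv2.imwrite("pics/d.png",cv2.resize(I[100:260,200:400],None,fx=3,fy=3))
E
```

```text
shift [-0.07  0.01  0.15] turn [-0.001  0.265  0.   ] rows 2.1
```

View pics/d.png

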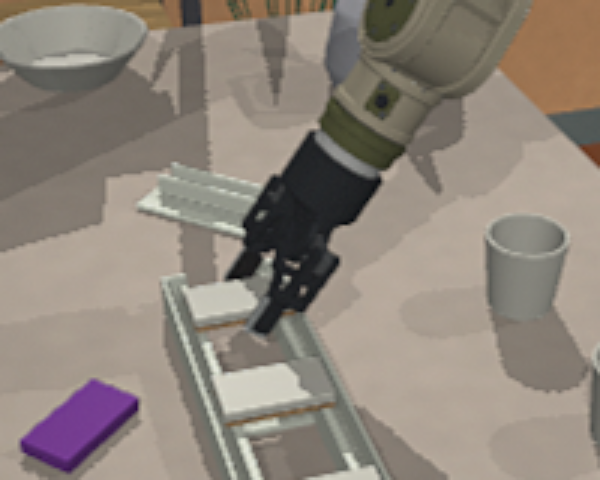

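The side view shows the tile flat on the rack again with the gripper open around it at about (265,300). I'll rotate to 50°, grip and lift.

Request:
apply_moves:
  moves: [-0.07,0,0.1,0,0.12,0,-0.07,0,0.15,0,0.265,0,-0.07,0,0.15,0,0.265,0,-0.07,0,0.15,0,0.265,0,-0.07,0,0.15,0,0.265,0]

```text
clock: 8.28
tcp_pos: [0.4945, 0.1318, 0.033]
orientation: [-0.423, -0.004, 0.906, -0.001]
wrist_force: [0.3, -0.9, 0.3]
finger_gap: 0.0705
grip_force: 0.0
```

Request:
apply_moves:
  moves: [0,0,0,0,0,0,0,0,0,0,0,0,0,0,0,0,0,0,0,0,0,0,0,0,0,0,0,0,0,0,0,0,1,0,0,0,0,0,3,0,0,0,0,0,5,0,0,0,0,0,7,0,0,0,0,0,7,0,0,0]
  claw: 30

```text
clock: 9.12
tcp_pos: [0.4946, 0.1319, 0.2144]
orientation: [-0.421, -0.004, 0.907, -0.001]
wrist_force: [0.8, 0.4, -0.8]
finger_gap: 0.0491
grip_force: 52.0
```

```bash
python3 - <<'E'
from h import *
R=Ro.from_quat(np.roll(status.get_state()["orientation"],-1)).as_matrix(); a=R[:,2]; tau=np.degrees(np.arctan2(a[0],-a[2])); print("tau",tau)
for z in(.14,.0645): go([.525,.3585,z],tau+90,46.5,0,z)
E
```

```text
tau -49.77685381052944
0.14 shift [ 1.41  9.27 -3.31] turn [ 0.639 -1.473  0.627] rows 13.8
0.0645 shift [ 1.41  9.27 -6.33] turn [ 0.639 -1.473  0.627] rows 13.8
```

Request:
apply_moves:
  moves: [1.41,9.27,-1.5,0.639,-1.473,0.627,1.41,9.27,-1.5,0.639,-1.473,0.627,1.41,9.27,-1.5,0.639,-1.473,0.627,1.41,9.27,-1.5,0.639,-1.473,0.627,1.41,9.27,-1.5,0.639,-1.473,0.627,1.41,9.27,-1.5,0.639,-1.473,0.627,1.41,9.27,-1.5,0.639,-1.473,0.627,1.41,9.27,-1.5,0.639,-1.473,0.627,1.41,9.27,-1.5,0.639,-1.473,0.627,1.41,9.27,-1.5,0.639,-1.473,0.627,1.41,9.27,-1.5,0.639,-1.473,0.627,1.41,9.27,-1.5,0.639,-1.473,0.627,1.41,9.27,-1.5,0.639,-1.473,0.627,1.41,9.27,-1.5,0.639,-1.473,0.627,1.41,9.27,-4,0.639,-1.473,0.627,1.41,9.27,-4,0.639,-1.473,0.627,1.41,9.27,-4,0.639,-1.473,0.627,1.41,9.27,-4,0.639,-1.473,0.627]

```text
clock: 10.62
tcp_pos: [0.5281, 0.363, 0.108]
orientation: [0.312, -0.371, 0.864, 0.135]
wrist_force: [0.1, 1.1, -0.9]
finger_gap: 0.0492
grip_force: 52.2
```

```bash
python3 - <<'E'
from h import *
print(status.get_state()["joint_pos"].round(2))
for z in(.09,.0645): go([.525,.3585,z],40.2,46.5,0,z)
I,K,T=cam("side"); I2,K2,T2=cam("top")
cv2.imwrite("pics/e.png",np.hstack([cv2.resize(I[90:190,220:320],None,fx=4,fy=4),cv2.resize(I2[190:270,150:230],None,fx=5,fy=5)]))
E
```

```text
[ 0.34  0.16 -0.78 -0.01  0.29 -0.37]
0.09 shift [ 0.07  0.03 -1.06] turn [ 0.004 -0.006  0.   ] rows 0.6
0.0645 shift [ 0.07  0.03 -2.08] turn [ 0.004 -0.006  0.   ] rows 1.2
```

View pics/e.png

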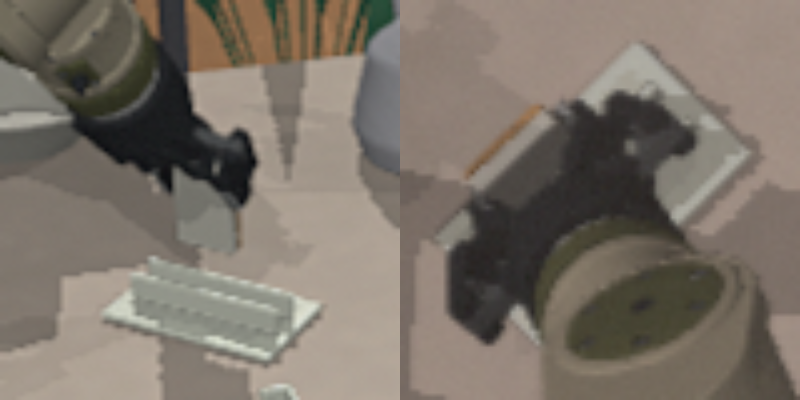

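The tile stands above the slot with its cork edge visible from (470,178) to (541,106) in the right-hand crop. I'll check its offset from the slot.

```bash
python3 - <<'E'
from h import *
d=np.load("top0.npz");K,T=d["K"],d["T"]; o=frame(0,46.5)[2][:2]; y=np.array([-o[1],o[0]])
st=status.get_state(); R=Ro.from_quat(np.roll(st["orientation"],-1)).as_matrix(); G=st["tcp_pos"]-.011*R[:,2]; print("G",G, "n,y:",(G[:2]-[.525,.3585])@o,(G[:2]-[.525,.3585])@y)
zt=G[2]+.0335
for u,v in[(470,178),(541,106)]:
    p=onz(K,T,150+(u-400)/5,190+v/5,zt)[:2]-[.525,.3585]; print("edge n,y",(p@o).round(4),(p@y).round(4))
A=lambda x,y:(150+(x-1)/3,190+(y-1)/3)
for p in[(151,52),(47,157),(177,73),(70,178)]:
    q=onz(K,T,*A(*p),.028)[:2]-[.525,.3585]; print("rib n,y",(q@o).round(4),(q@y).round(4))
E
```

```text
G [0.52635245 0.35902696 0.1200342 ] n,y: 0.0013132079251347891 -0.0006182924069464271
edge n,y 0.0056 0.023
edge n,y 0.0069 -0.0242
rib n,y 0.0155 -0.0616
rib n,y 0.0127 0.0653
rib n,y -0.0144 -0.0648
rib n,y -0.0151 0.0635
```

Request:
apply_moves:
  moves: [0.02,0,-0.6,0,0,0,0.02,0,-1.1,0,0,0,0.02,0,-1.4,0,0,0,0.02,0,-1.7,0,0,0,0.02,0,-1.7,0,0,0]

```text
clock: 11.13
tcp_pos: [0.5354, 0.3667, 0.0732]
orientation: [0.32, -0.372, 0.861, 0.136]
wrist_force: [-0.4, 1.6, 9.6]
finger_gap: 0.0487
grip_force: 52.9
```

```bash
python3 - <<'E'
from h import *
for z in(.0645,.0625): go([.5254,.3588,z],40.2,46.5,0,z)
E
```

```text
0.0645 shift [-0.2  -0.11 -0.68] turn [-0.004  0.009 -0.002] rows 0.4
0.0625 shift [-0.2  -0.11 -0.76] turn [-0.004  0.009 -0.002] rows 0.5
```

```bash
python3 - <<'E'
from h import *
st=status.get_state();print(st["joint_pos"].round(3),st["wrist_force"],st["tcp_pos"])
I,K,T=cam("side"); I2,K2,T2=cam("top")
cv2.imwrite("pics/f.png",np.hstack([cv2.resize(I[110:190,220:320],None,fx=4,fy=5),cv2.resize(I2[190:270,150:230],None,fx=5,fy=5)]))
E
```

```text
[ 0.342  0.241 -0.822 -0.147  0.299 -0.371] [-0.43572023  1.60812343  9.58061038] [0.53539346 0.36668347 0.07317321]
```

View pics/f.png

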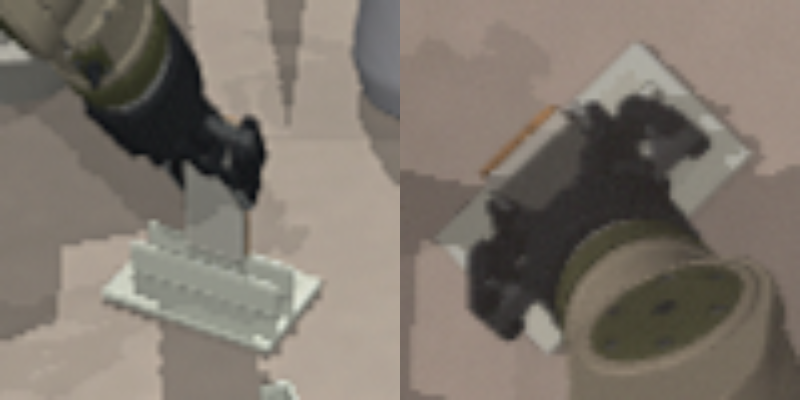

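The tile has caught on a rib top: its bottom is at about 25 mm and it has been deflected outwards. I'll lift slightly and measure again.

Request:
apply_moves:
  moves: [0,0,0.7,0,0,0,0,0,0.7,0,0,0,0,0,0.7,0,0,0,0,0,0.7,0,0,0]

```text
clock: 11.57
tcp_pos: [0.5308, 0.3637, 0.0849]
orientation: [0.315, -0.371, 0.863, 0.135]
wrist_force: [0.3, -0.4, -1.9]
finger_gap: 0.049
grip_force: 52.2
```

```bash
cat >> h.py <<'E'
def hold(c=(.525,.3585),psi=46.5):
    o=frame(0,psi)[2][:2]; y=np.array([-o[1],o[0]]); st=status.get_state(); R=Ro.from_quat(np.roll(st["orientation"],-1)).as_matrix(); a=R[:,2]; G=st["tcp_pos"]-.011*a; q=G[:2]-c
    print("holder n,y,z mm",(q@o*1e3).round(1),(q@y*1e3).round(1),(G[2]*1e3).round(1),"tau",np.degrees(np.arctan2(a[:2]@o,-a[2])).round(2),"yaw",np.degrees(np.arctan2(-R[0,1],R[1,1])).round(1),"F",st["wrist_force"].round(1))
E
python3 - <<'E'
from h import *
hold(); go([.525,.3585,.088],40.2,46.5)
I,K,T=cam("top"); o=frame(0,46.5)[2][:2]; y=np.array([-o[1],o[0]])
H=cv2.cvtColor(I,cv2.COLOR_BGR2HSV)[195:235,155:195]; m=((H[...,1]>110)&(H[...,2]>80)).astype(np.uint8)
v,u=np.nonzero(m); print(len(u))
for zt in(.122,):
  P=np.array([onz(K,T,a+155,b+195,zt)[:2]-[.525,.3585] for a,b in zip(u,v)]); print("cork n range",np.percentile(P@o,[5,50,95]).round(4),"y",np.percentile(P@y,[2,98]).round(4), np.polyfit(P@y,P@o,1))
E
```

```text
holder n,y,z mm 0.7 -0.6 93.4 tau 40.02 yaw 46.5 F [ 0.3 -0.4 -1.9]
 shift [-0.04 -0.   -0.21] turn [ 0.003 -0.002  0.   ] rows 0.1
13
cork n range [0.0132 0.014  0.0144] y [-0.0207  0.0183] [-0.00843817  0.01394045]
```

```bash
cat >> h.py <<'E'
def corkside(c=(.525,.3585),psi=46.5,s=-.0256,box=(100,190,240,310)):
    """cork strip of the standing tile's side edge, side view, in holder n,z (mm)"""
    I,K,T=cam("side"); o3=frame(0,psi)[2]; y3=np.array([-o3[1],o3[0],0])
    r0,r1,c0,c1=box; H=cv2.cvtColor(I,cv2.COLOR_BGR2HSV)[r0:r1,c0:c1]; m=((H[...,1]>90)&(H[...,0]<20)&(H[...,2]>50)).astype(np.uint8)
    n,L,st,ce=cv2.connectedComponentsWithStats(m,connectivity=8)
    for i in range(1,n):
        if st[i,4]<6: continue
        v,u=np.nonzero(L==i); Q=[]
        for a,b in zip(u,v):
            cc,d=ray(K,T,a+c0,b+r0); P0=np.array([*c,0])+s*y3; t=((P0-cc)@y3)/(d@y3); p=cc+d*t-np.array([*c,0]); Q.append((p@o3*1e3,p[2]*1e3))
        Q=np.array(Q); f=np.polyfit(Q[:,1],Q[:,0],1); print("comp",st[i].tolist(),"n",Q[:,0].mean().round(1),"z",Q[:,1].min().round(1),Q[:,1].max().round(1),"slope deg",np.degrees(np.arctan(f[0])).round(1))
E
python3 - <<'E'
from h import *
corkside()
E
```

```text
comp [15, 0, 6, 8, 29] n -92.7 z 237.8 263.9 slope deg -30.4
comp [27, 0, 32, 8, 174] n 24.8 z 173.5 244.6 slope deg -70.7
comp [60, 0, 7, 4, 26] n 158.8 z 157.6 179.4 slope deg -61.6
```

```bash
python3 - <<'E'
from h import *
I,K,T=cam("side"); H=cv2.cvtColor(I,cv2.COLOR_BGR2HSV)
for r in range(136,172,3): print(r,[f"{a}/{b}/{c}" for a,b,c in H[r,272:290]])
for z in(.03,.05,.1): 
  for n in(-.007,.007):
    o=frame(0,46.5)[2];y=np.array([-o[1],o[0],0]); print(z,n,proj(K,T,np.array([.525,.3585,z])+n*o-.0256*y).round(1))
E
```

```text
136 ['110/25/31', '120/23/33', '90/26/29', '96/34/37', '102/30/42', '130/20/39', '110/19/41', '108/26/50', '110/15/51', '105/11/46', '90/15/35', '115/77/20', '15/26/78', '14/35/152', '16/37/179', '16/37/173', '16/38/173', '15/36/171']
139 ['113/32/32', '105/25/41', '30/15/101', '30/15/101', '90/6/45', '108/49/26', '113/38/27', '105/39/26', '100/29/26', '110/28/27', '96/49/26', '107/81/22', '15/34/91', '15/39/157', '15/37/177', '16/37/172', '16/39/171', '16/40/172']
142 ['60/5/47', '110/73/21', '98/43/24', '90/26/30', '105/32/32', '120/25/31', '100/32/24', '105/38/27', '90/20/26', '110/28/27', '108/53/24', '16/33/86', '16/36/157', '17/38/181', '16/38/173', '16/37/171', '15/36/172', '17/38/170']
145 ['27/19/119', '27/19/122', '27/19/120', '30/14/91', '60/4/57', '105/7/69', '90/4/62', '120/18/29', '110/28/27', '98/39/26', '101/120/17', '17/39/119', '16/38/162', '18/38/156', '18/38/153', '17/38/156', '17/38/166', '16/38/173']
148 ['26/16/115', '30/16/114', '27/18/125', '26/16/125', '23/20/115', '21/19/92', '30/4/68', '100/10/78', '102/19/66', '40/11/70', '17/36/128', '15/39/157', '16/38/
[... 1191 characters left out ...]
/144', '38/21/149', '40/20/152', '39/21/157', '44/17/167', '45/15/175']
166 ['38/19/149', '38/19/150', '39/17/148', '36/17/149', '38/19/149', '36/17/147', '38/20/151', '38/20/156', '38/18/155', '39/20/162', '40/18/173', '39/19/176', '36/19/187', '36/18/198', '45/16/197', '40/13/176', '35/20/150', '36/17/146']
169 ['39/19/137', '37/17/137', '37/16/144', '38/18/153', '38/19/150', '35/19/148', '35/21/148', '38/19/148', '39/17/148', '41/19/149', '40/21/148', '38/19/149', '38/21/149', '38/19/148', '38/19/148', '33/17/149', '36/18/142', '37/18/130']
0.03 -0.007 [278.4 162.6]
0.03 0.007 [280.7 160.6]
0.05 -0.007 [278.1 156.9]
0.05 0.007 [280.4 154.9]
0.1 -0.007 [277.4 142.1]
0.1 0.007 [279.7 140.2]
```

```bash
python3 - <<'E'
from h import *
I,K,T=cam("top"); o=frame(0,46.5)[2][:2]; y=np.array([-o[1],o[0]])
def f(C,zt,nm):
  H=cv2.cvtColor(C,cv2.COLOR_BGR2HSV); m=((H[...,1]>90)&(H[...,0]<20)&(H[...,2]>80)); m[:, 45:]=0; m[50:]=0
  v,u=np.nonzero(m); P=np.array([onz(K,T,a+150,b+190,zt)[:2]-[.525,.3585] for a,b in zip(u,v)])
  print(nm,len(u),"n",np.percentile(P@o,[5,50,95]).round(4),"y",np.percentile(P@y,[2,98]).round(4))
f(I[190:270,150:230],.127,"now")
for n,z in(("e",.1535),("f",.115)):
  E=cv2.imread(f"pics/{n}.png")[:,400:][2::5,2::5]; f(E,z,n)
E
```

```text
now 25 n [0.0094 0.0109 0.0124] y [-0.0221  0.0211]
e 29 n [0.0085 0.0093 0.0109] y [-0.0216  0.0211]
f 26 n [0.016  0.0168 0.0185] y [-0.0227  0.0191]
```

Request:
apply_moves:
  moves: [-0.08,-0.09,0,0,0,0,-0.08,-0.09,-0.3,0,0,0,-0.08,-0.09,-0.5,0,0,0,-0.08,-0.09,-0.7,0,0,0,-0.08,-0.09,-0.8,0,0,0,-0.08,-0.09,-0.8,0,0,0]

```text
clock: 12.27
tcp_pos: [0.5325, 0.365, 0.0702]
orientation: [0.32, -0.372, 0.86, 0.137]
wrist_force: [-4.6, 1.5, 18.2]
finger_gap: 0.0491
grip_force: 52.8
```

```bash
python3 - <<'E'
from h import *
hold()
E
```

```text
holder n,y,z mm 2.7 -1.0 78.5 tau 40.76 yaw 46.7 F [-4.6  1.5 18.2]
```

```bash
python3 - <<'E'
from h import *
I,K,T=cam("side"); I2,K2,T2=cam("top")
cv2.imwrite("pics/g.png",np.hstack([cv2.resize(I[130:185,240:305],None,fx=8,fy=8,interpolation=cv2.INTER_CUBIC),cv2.resize(I2[200:255,165:190],None,fx=8,fy=8,interpolation=cv2.INTER_CUBIC)]))
E
```

```text
(no output)
```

View pics/g.png

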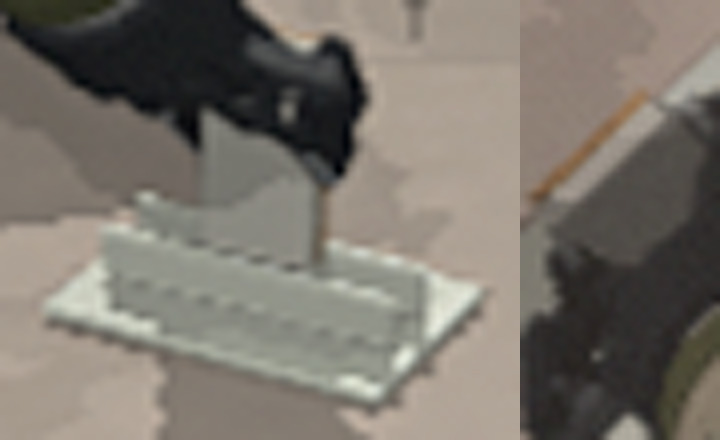

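Request:
apply_moves:
  moves: [0,0,0.3,0,0,0,-0.1,-0.1,0.5,0,0,0,-0.1,-0.1,0.5,0,0,0,-0.1,-0.1,0.5,0,0,0]

```text
clock: 12.7
tcp_pos: [0.5251, 0.3583, 0.0762]
orientation: [0.313, -0.371, 0.864, 0.135]
wrist_force: [-1.3, 0.4, -0.9]
finger_gap: 0.0492
grip_force: 52.1
```

```bash
python3 - <<'E'
from h import *
hold()
E
```

```text
holder n,y,z mm -7.1 -0.2 84.7 tau 39.89 yaw 46.5 F [-1.3  0.4 -0.9]
```

Request:
apply_moves:
  moves: [0,0,-0.25,0,0,0,0,0,-0.25,0,0,0]

```text
clock: 12.87
tcp_pos: [0.5272, 0.3595, 0.0715]
orientation: [0.316, -0.371, 0.863, 0.135]
wrist_force: [1.3, 2.1, 3.1]
finger_gap: 0.049
grip_force: 52.3
```

```bash
python3 - <<'E'
from h import *
hold()
E
```

```text
holder n,y,z mm -4.9 -0.9 79.9 tau 40.17 yaw 46.5 F [1.3 2.1 3.1]
```

Request:
apply_moves:
  moves: [0,0,-0.2,0,0,0,0,0,-0.2,0,0,0]

```text
clock: 13.03
tcp_pos: [0.5296, 0.3615, 0.07]
orientation: [0.319, -0.372, 0.861, 0.136]
wrist_force: [0.1, 4.0, 11.1]
finger_gap: 0.049
grip_force: 52.8
```

```bash
python3 - <<'E'
from h import *
hold()
E
```

```text
holder n,y,z mm -1.8 -1.3 78.4 tau 40.61 yaw 46.6 F [ 0.1  4.  11.1]
```

Request:
apply_moves:
  moves: [0,0,0.2,0,0,0,0.03,0.03,0.2,0,0,0,0.03,0.03,0.2,0,0,0]

```text
clock: 13.28
tcp_pos: [0.5269, 0.3596, 0.0708]
orientation: [0.314, -0.371, 0.863, 0.135]
wrist_force: [-0.7, -0.4, 4.7]
finger_gap: 0.0491
grip_force: 52.2
```

```bash
python3 - <<'E'
from h import *
hold()
E
```

```text
holder n,y,z mm -4.9 -0.6 79.2 tau 40.0 yaw 46.5 F [-0.7 -0.4  4.7]
```

Request:
apply_moves:
  moves: [0.03,0.03,0,0,0,0,0.06,0.06,0,0,0,0,0.06,0.06,0,0,0,0]

```text
clock: 13.53
tcp_pos: [0.5282, 0.361, 0.0705]
orientation: [0.314, -0.371, 0.864, 0.135]
wrist_force: [0.2, -0.2, 1.4]
finger_gap: 0.0492
grip_force: 52.2
```

```bash
python3 - <<'E'
from h import *
hold()
E
```

```text
holder n,y,z mm -3.0 -0.6 78.9 tau 39.96 yaw 46.5 F [ 0.2 -0.2  1.4]
```

Request:
apply_moves:
  moves: [0.03,0.03,-0.05,0,0,0,0.06,0.06,-0.1,0,0,0,0.06,0.06,-0.1,0,0,0]

```text
clock: 13.78
tcp_pos: [0.5309, 0.3634, 0.0696]
orientation: [0.316, -0.371, 0.863, 0.135]
wrist_force: [-0.4, 0.6, 6.1]
finger_gap: 0.0491
grip_force: 52.5
```

```bash
python3 - <<'E'
from h import *
hold()
E
```

```text
holder n,y,z mm 0.5 -0.9 78.0 tau 40.16 yaw 46.5 F [-0.4  0.6  6.1]
```

Request:
apply_moves:
  moves: [0,0,0.8,0,0,0,0,0,1.6,0,0,0,0,0,1.6,0,0,0,0,0,1.6,0,0,0]

```text
clock: 14.12
tcp_pos: [0.5299, 0.3626, 0.1085]
orientation: [0.314, -0.371, 0.863, 0.135]
wrist_force: [-0.0, -0.6, -1.3]
finger_gap: 0.049
grip_force: 52.4
```

```bash
python3 - <<'E'
from h import *
hold()
st=status.get_state(); R=Ro.from_quat(np.roll(st["orientation"],-1)).as_matrix(); G=st["tcp_pos"]-.011*R[:,2]
I,K,T=cam("top"); S,_,_=cam("side"); o=frame(0,46.5)[2][:2]; y=np.array([-o[1],o[0]])
C=I[190:270,150:230]; H=cv2.cvtColor(C,cv2.COLOR_BGR2HSV); m=((H[...,1]>90)&(H[...,0]<20)&(H[...,2]>80)); m[:, 45:]=0; m[50:]=0
v,u=np.nonzero(m); P=np.array([onz(K,T,a+150,b+190,G[2]+.0335)[:2]-G[:2] for a,b in zip(u,v)])
print(len(u),"n rel",np.percentile(P@o,[5,50,95]).round(4),"y",np.percentile(P@y,[2,98]).round(4))
cv2.imwrite("pics/h.png",np.hstack([cv2.resize(S[110:190,235:305],None,fx=7,fy=7,interpolation=cv2.INTER_CUBIC),cv2.resize(I[195:251,160:195],None,fx=8,fy=10,interpolation=cv2.INTER_CUBIC)]))
E
```

```text
holder n,y,z mm -0.8 -0.7 116.9 tau 40.0 yaw 46.5 F [-0.  -0.6 -1.3]
24 n rel [0.0159 0.0173 0.0181] y [-0.0224  0.0201]
```

View pics/h.png

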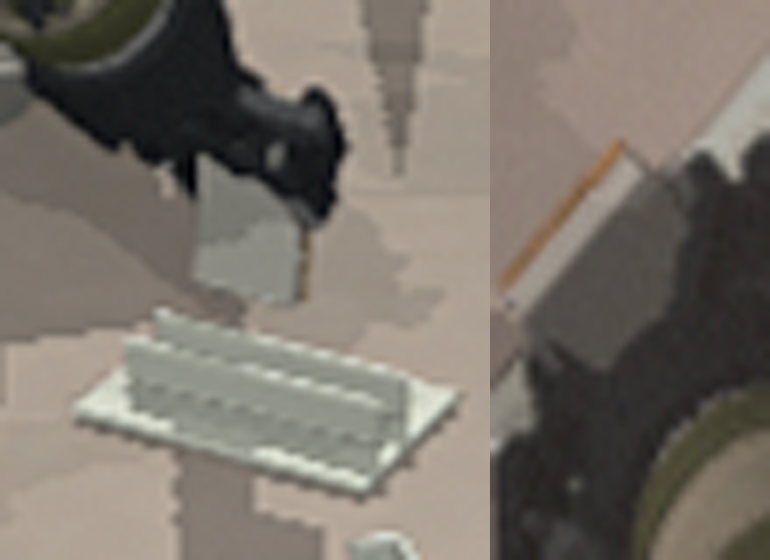

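The tile has pivoted in the grip: the side view shows its cork edge running from (308,235) down to (301,300), leaning. I'll quantify it.

```bash
python3 - <<'E'
from h import *
d=np.load("side0.npz");K,T=d["K"],d["T"]; o=frame(0,46.5)[2];y=np.array([-o[1],o[0],0])
P0=np.array([.525,.3585,0])-.0257*y
for u,v in[(308,232),(301,300)]:
    c,r=ray(K,T,235+(u-3)/7,110+(v-3)/7); t=((P0-c)@y)/(r@y); p=c+r*t; print(((p-P0)@o*1e3).round(1),(p[2]*1e3).round(1))
c,r=ray(K,T,235+(196-3)/7,110+(275-3)/7); P1=P0+.05*y; t=((P1-c)@y)/(r@y); p=c+r*t; print("left bottom glaze corner",((p-P1)@o*1e3).round(1),(p[2]*1e3).round(1))
E
```

```text
-0.6 95.0
-9.0 66.3
left bottom glaze corner -13.5 68.4
```

```bash
python3 - <<'E'
from h import *
d=np.load("side0.npz");K,T=d["K"],d["T"]; c=np.array([.525,.3585]); o=frame(0,46.5)[2][:2];y=np.array([-o[1],o[0]])
f=lambda u,v:(235+(u-3)/7,110+(v-3)/7)
for nm,uv,z,e in[("floor R(+n,-y)",(458,395),.006,(45,-75)),("floor L(-n,+y)",(75,408),.006,(-45,75)),("floor B(-n,-y)",(362,492),.006,(-45,-75)),
 ("near rib end -y top",(383,400),.028,(-12.5,-65)),("near rib +y top",(125,340),.028,(-12.5,65)),("far rib +y",(155,312),.028,(12.5,65)),("far rib -y",(405,377),.028,(12.5,-65))]:
    p=onz(K,T,*f(*uv),z)[:2]-c; print(nm,"meas n,y",(p@o*1e3).round(1),(p@y*1e3).round(1),"exp",e)
E
```

```text
floor R(+n,-y) meas n,y 40.7 -75.1 exp (45, -75)
floor L(-n,+y) meas n,y -46.4 71.7 exp (-45, 75)
floor B(-n,-y) meas n,y -49.5 -76.3 exp (-45, -75)
near rib end -y top meas n,y -10.6 -65.7 exp (-12.5, -65)
near rib +y top meas n,y -16.8 62.7 exp (-12.5, 65)
far rib +y meas n,y 11.1 64.8 exp (12.5, 65)
far rib -y meas n,y 11.0 -64.7 exp (12.5, -65)
```

```bash
python3 - <<'E'
from h import *
go([.499,.132,.130],-35.5,.5,0)
go([.499,.132,.043],-35.5,.5,0)
E
```

```text
shift [-1.43 -9.2   0.59] turn [-0.537  1.234 -0.68 ] rows 12.1
 shift [-1.43 -9.2  -2.89] turn [-0.537  1.234 -0.68 ] rows 12.1
```

Request:
apply_moves:
  moves: [0,0,1.6,0,0,0,0,0,3,0,0,0,-1.43,-9.2,3,-0.537,1.234,-0.68,-1.43,-9.2,3,-0.537,1.234,-0.68,-1.43,-9.2,3,-0.537,1.234,-0.68,-1.43,-9.2,3,-0.537,1.234,-0.68,-1.43,-9.2,3,-0.537,1.234,-0.68,-1.43,-9.2,3,-0.537,1.234,-0.68,-1.43,-9.2,3,-0.537,1.234,-0.68,-1.43,-9.2,3,-0.537,1.234,-0.68,-1.43,-9.2,3,-0.537,1.234,-0.68,-1.43,-9.2,3,-0.537,1.234,-0.68,-1.43,-9.2,3,-0.537,1.234,-0.68,-1.43,-9.2,2,-0.537,1.234,-0.68,-1.43,-9.2,1,-0.537,1.234,-0.68,-1.43,-9.2,0,-0.537,1.234,-0.68,-1.43,-9.2,-1,-0.537,1.234,-0.68,-1.43,-9.2,-1.5,-0.537,1.234,-0.68,-1.43,-9.2,-1.5,-0.537,1.234,-0.68]

```text
clock: 15.8
tcp_pos: [0.4918, 0.1324, 0.0665]
orientation: [-0.307, -0.005, 0.952, -0.002]
wrist_force: [-0.2, 0.4, -1.4]
finger_gap: 0.0492
grip_force: 52.7
```

```bash
python3 - <<'E'
from h import *
go([.499,.132,.0435],-35.5,.5,0)
E
```

```text
shift [ 0.03 -0.02 -1.28] turn [ 0.    -0.004 -0.001] rows 0.8
```

Request:
apply_moves:
  moves: [0.03,-0.02,-0.7,0,0,0,0.03,-0.02,-1.28,0,0,0,0.03,-0.02,-1.28,0,0,0,0.03,-0.02,-1.28,0,0,0]

```text
clock: 16.13
tcp_pos: [0.4945, 0.1321, 0.0396]
orientation: [-0.304, -0.005, 0.953, -0.001]
wrist_force: [0.5, -0.7, -0.2]
finger_gap: 0.0488
grip_force: 52.7
```

Request:
apply_moves:
  moves: [0,0,0,0,0,0,0,0,0,0,0,0,0,0,0,0,0,0,0,0,0,0,0,0,0,0,0,0.12,0,0,0,0,0,0.255,0,0,0,0,0,0.255,0,0,0,0,0,0.255,0]
  claw: 82

```text
schema error: expected a multiple of 6 numbers
```

```bash
python3 - <<'E'
from h import *
go([.503,.132,.0395],-50,.5,0); print(status.get_state()["tcp_pos"],status.get_state()["wrist_force"])
E
```

```text
shift [ 0.   -0.01 -0.29] turn [-0.003  0.256 -0.001] rows 2.0
[0.49452511 0.13207019 0.03960183] [ 0.46955425 -0.68303624 -0.23044298]
```

Request:
apply_moves:
  moves: [0,0,0,0,0,0,0,0,0,0,0,0,0,0,0,0,0,0,0,0,0,0,0,0,0,0,0,0,0,0,0,0,0,0,0.12,0,0,0,0,0,0.255,0,0,0,0,0,0.255,0,0,0,0,0,0.255,0]
  claw: 82

```text
clock: 16.88
tcp_pos: [0.4934, 0.1318, 0.0333]
orientation: [-0.426, -0.005, 0.905, -0.001]
wrist_force: [-0.3, -0.2, 0.7]
finger_gap: 0.07
grip_force: 0.0
```

```bash
python3 - <<'E'
from h import *
go([.503,.132,.0395],-50,.5,0); print(status.get_state()["tcp_pos"],status.get_state()["wrist_force"])
E
```

```text
shift [ 0.04  0.01 -0.03] turn [-0.002 -0.007 -0.001] rows 0.1
[0.49344986 0.13176851 0.03328997] [-0.32756301 -0.15357081  0.6581085 ]
```

Request:
apply_moves:
  moves: [0.04,0,0,0,0,0,0.04,0,0,0,0,0,0.04,0,0,0,0,0,0.04,0,0,0,0,0,0.04,0,0,0,0,0,0.04,0,1,0,0,0,0.04,0,3,0,0,0,0.04,0,5,0,0,0,0.04,0,7,0,0,0,0.04,0,7,0,0,0]
  claw: 30
  newtons: 100

```text
clock: 17.72
tcp_pos: [0.4955, 0.1322, 0.2197]
orientation: [-0.42, -0.005, 0.908, -0.001]
wrist_force: [-0.1, 0.0, -0.3]
finger_gap: 0.0477
grip_force: 102.8
```

```bash
sed -i 's/c=(.525,.3585)/c=(.5242,.3576)/g' h.py; python3 - <<'E'
from h import *
R=Ro.from_quat(np.roll(status.get_state()["orientation"],-1)).as_matrix(); a=R[:,2]; tau=np.degrees(np.arctan2(a[0],-a[2])); print("tau",tau)
o=frame(0,46.5)[2]
for z in(.14,.0645): go(np.array([.5242,.3576,z])-.001*o,tau+90,46.5,0,z)
E
```

```text
tau -49.61218424987279
0.14 shift [ 1.32  9.19 -3.52] turn [ 0.639 -1.473  0.624] rows 13.8
0.0645 shift [ 1.32  9.19 -6.54] turn [ 0.639 -1.473  0.624] rows 13.8
```

Request:
apply_moves:
  moves: [1.32,9.19,-1.5,0.639,-1.473,0.624,1.32,9.19,-1.5,0.639,-1.473,0.624,1.32,9.19,-1.5,0.639,-1.473,0.624,1.32,9.19,-1.5,0.639,-1.473,0.624,1.32,9.19,-1.5,0.639,-1.473,0.624,1.32,9.19,-1.5,0.639,-1.473,0.624,1.32,9.19,-1.5,0.639,-1.473,0.624,1.32,9.19,-1.5,0.639,-1.473,0.624,1.32,9.19,-1.5,0.639,-1.473,0.624,1.32,9.19,-1.5,0.639,-1.473,0.624,1.32,9.19,-1.5,0.639,-1.473,0.624,1.32,9.19,-1.5,0.639,-1.473,0.624,1.32,9.19,-1.5,0.639,-1.473,0.624,1.32,9.19,-1.5,0.639,-1.473,0.624,1.32,9.19,-4.3,0.639,-1.473,0.624,1.32,9.19,-4.3,0.639,-1.473,0.624,1.32,9.19,-4.3,0.639,-1.473,0.624,1.32,9.19,-4.3,0.639,-1.473,0.624]

```text
clock: 19.22
tcp_pos: [0.5264, 0.3611, 0.1049]
orientation: [0.313, -0.371, 0.864, 0.136]
wrist_force: [0.1, 0.2, 0.0]
finger_gap: 0.0478
grip_force: 103.2
```

```bash
cat >> h.py <<'E'
def corktop(c=(.5242,.3576),psi=46.5,dz=.0345,box=(190,240,150,195)):
    o=frame(0,psi)[2][:2]; y=np.array([-o[1],o[0]]); st=status.get_state(); R=Ro.from_quat(np.roll(st["orientation"],-1)).as_matrix(); G=st["tcp_pos"]-.011*R[:,2]
    I,K,T=cam("top"); r0,r1,c0,c1=box; H=cv2.cvtColor(I[r0:r1,c0:c1],cv2.COLOR_BGR2HSV); m=((H[...,1]>90)&(H[...,0]<20)&(H[...,2]>80))
    v,u=np.nonzero(m); P=np.array([onz(K,T,a+c0,b+r0,G[2]+dz)[:2]-G[:2] for a,b in zip(u,v)])
    print(len(u),"cork rel n",np.percentile(P@o,[5,50,95]).round(4),"y",np.percentile(P@y,[2,98]).round(4),"slope",np.degrees(np.polyfit(P@y,P@o,1)[0]).round(1))
E
python3 - <<'E'
from h import *
hold(); corktop(); o=frame(0,46.5)[2]; go(np.array([.5242,.3576,.0645])-.001*o,40.4,46.5)
E
```

```text
holder n,y,z mm -3.0 0.8 113.4 tau 39.85 yaw 46.5 F [0.1 0.2 0. ]
24 cork rel n [0.0132 0.0147 0.0154] y [-0.022   0.0229] slope 0.6
 shift [-0.01  0.   -2.06] turn [ 0.004 -0.004  0.   ] rows 1.2
```

```bash
python3 - <<'E'
from h import *
hold(); corktop(); hold()
I,K,T=cam("side"); H=cv2.cvtColor(I,cv2.COLOR_BGR2HSV)[120:170,262:295]
m=((H[...,1]>46)&(H[...,0]<24)&(H[...,2]<140)&(H[...,2]>60)).astype(np.uint8)
for r in range(0,50,2): print(r+120,''.join('#' if x else '.' for x in m[r]))
E
```

```text
holder n,y,z mm -0.8 -0.3 115.9 tau 40.1 yaw 46.5 F [-0.7 -0.1  0.1]
31 cork rel n [0.0128 0.0141 0.0158] y [-0.0226  0.0218] slope -0.4
holder n,y,z mm 0.4 -0.9 117.4 tau 40.25 yaw 46.5 F [ 0.   0.4 -1. ]
120 .................................
122 .................................
124 .................................
126 .................................
128 .................................
130 .................................
132 .................................
134 .................................
136 .................................
138 .................................
140 .................................
142 .................................
144 ..................##.............
146 ..................##.............
148 ...................#.............
150 ...................#.............
152 .................................
154 .................................
156 .................................
158 .................................
160 .................................
162 .................................
164 .................................
166 .................................
168 .................................
```

Request:
apply_moves:
  moves: [0,0,0,0,0,0,0,0,0,0,0,0,0,0,0,0,0,0,0,0,0,0,0,0,0,0,0,0,0,0,0,0,0,0,0,0,0,0,0,0,0,0,0,0,0,0,0,0]

```text
clock: 20.03
tcp_pos: [0.5286, 0.3618, 0.1062]
orientation: [0.315, -0.371, 0.863, 0.135]
wrist_force: [0.8, -0.4, -1.2]
finger_gap: 0.0479
grip_force: 103.3
```

```bash
python3 - <<'E'
from h import *
hold(); corktop(); hold(); o=frame(0,46.5)[2]; go(np.array([.5242,.3576,.0645])-.001*o,40.4,46.5)
I,K,T=cam("top"); H=cv2.cvtColor(I,cv2.COLOR_BGR2HSV)[205:232,160:185]
for r in H: print(' '.join(f"{min(x[1],999):3d}" for x in r))
E
```

```text
holder n,y,z mm -1.0 -0.3 114.6 tau 40.05 yaw 46.5 F [ 0.8 -0.4 -1.2]
25 cork rel n [0.0129 0.0144 0.0159] y [-0.0226  0.0222] slope 1.3
holder n,y,z mm -1.0 -0.3 114.6 tau 40.05 yaw 46.5 F [ 0.8  0.3 -1.6]
 shift [-0.01  0.01 -2.  ] turn [ 0.004 -0.005  0.   ] rows 1.2
 40  43  45  43  42  43  43  43  45  45  45  43  43  45  45  45  43  46  44  47  44  44  44  45  45
 43  45  42  45  43  45  43  45  46  42  43  43  44  45  44  42  42  43  45  44  45  44  45  44  47
 42  44  41  43  45  45  41  48  45  46  43  41  39  44  43  43  42  46  43  44  44  43  47  44  45
 44  40  43  43  42  46  45  41  45  44  46  45  45  43  42  43  43  42  44  44  46  45  46  45  45
 41  43  42  41  43  43  46  41  43  45  44  44  45  42  46  44  44  43  47  47  45  44  44  46  45
 45  46  43  46  42  46  48  43  44  44  45  42  41  43  44  43  71  88  54  45  46  42  42  42  26
 42  43  43  44  46  44  46  44  46  45  45  45  45  43  43  74 110 106  55  50  45  44  36  28  17
 42  45  44  43  43  44  46  43  43  42  46  46  45  43  87 118 104  41  27  28  45  51  21  12  21
 41  43  43  43  45  43  46  
[... 1170 characters left out ...]

 43  45  45  42  32  27  29  28  25  30  34  29  24  33  31  30  27  33  28  34  34  33  29  19  24
 40  45  45  45  24  27  25  28  25  23  31  34  28  33  34  27  33  31  31  31  33  27  21  26  15
 43  42  47  44  32  22  23  28  38  30  30  27  30  27  34  27  34  34  27  30  27  25  23  16  20
 46  46  44  46  45  30  23  28  30  30  30  33  31  30  27  21  32  26  30  23  22  20  15  22  30
 40  44  42  47  38  27  22  17  26  31  35  24  31  39  30  27  33  28  22  19  20  22  31  21  12
 44  44  41  46  28  20  25  14  17  27  42  30  28  27  30  34  27  30  15  33  16  26  16  11  16
 44  44  41  28  25  21  21  21  17  19  41  51  36  28  36  28  27  27  21  16   5  20  16  21  16
```

```bash
python3 - <<'E'
from h import *
I,K,T=cam("side"); o=frame(0,46.5)[2];y=np.array([-o[1],o[0],0]); P0=np.array([.5242,.3576,0])-.0253*y
H=cv2.cvtColor(I,cv2.COLOR_BGR2HSV)
for r in range(136,162,2): print(r,' '.join(f"{a:3d}/{b:3d}" for _,a,b in H[r,273:287]))
for n in(-20,-10,0,10,20):
  print(n,[proj(K,T,P0+n/1e3*o+[0,0,z]).round(1).tolist() for z in(.055,.065,.095)])
cv2.imwrite("pics/i.png",cv2.resize(I[110:175,240:310],None,fx=9,fy=9,interpolation=cv2.INTER_CUBIC))
E
```

```text
136  68/ 15  41/ 25  38/ 34  40/ 32  47/ 27  36/ 28  28/ 27  21/ 24  99/ 18  37/104  37/157  38/168  38/168  37/172
138  20/103   8/ 65  29/ 35  12/ 41  20/ 39  64/ 24  16/ 31  34/ 30  77/ 20  16/ 49  36/134  36/172  39/170  39/169
140  19/118  20/115  16/ 93   7/ 73  10/ 77  12/ 64   8/ 34  67/ 19  18/ 28  35/117  38/159  39/155  38/154  36/164
142  20/113  18/113  20/115  18/114  13/100   6/ 80  20/ 76  30/ 94  42/139  38/159  38/156  38/154  38/153  37/153
144  17/133  19/134  17/132  19/134  19/135  18/131  23/109  73/108  46/143  34/158  36/155  38/154  38/154  36/154
146  17/132  21/132  17/132  17/132  17/132  16/131  15/122  49/114  51/139  36/156  37/153  38/154  38/154  37/153
148  19/131  17/132  19/132  19/132  17/132  17/133  13/119  61/105  57/138  34/157  38/154  38/154  38/154  37/153
150  17/132  19/131  19/132  19/132  19/132  17/136  15/121  61/100  59/133  36/158  36/154  36/154  37/153  38/154
152  34/152  31/139  28/126  24/128  17/133  15/137  18/129  39/139  41/157  36/158  36/157  37/157  36/156  38/155
154  38/154  38/154  38/155  36/155  37/157  36/155  36/154  38/159  34/158  36/157  36/158  37/158  36/156  34/156
156  38/154  36/156  34/156  34/156  36/157  36/156  36/157  36/156  34/156  37/157  39/158  37/159  37/158  36/157
158  19/202  22/186  31/166  36/157  39/151  38/153  38/154  38/155  38/155  36/156  37/157  38/156  36/155  35/153
160  17/148  19/150  20/150  18/158  18/174  19/174  20/181  14/200  13/204  21/185  31/166  39/157  40/159  39/171
-20 [[275.6, 157.5], [275.4, 154.5], [274.9, 145.6]]
-10 [[277.3, 156.0], [277.1, 153.1], [276.7, 144.2]]
0 [[278.9, 154.6], [278.8, 151.7], [278.4, 142.8]]
10 [[280.6, 153.2], [280.4, 150.3], [280.0, 141.4]]
20 [[282.2, 151.8], [282.1, 148.9], [281.7, 140.1]]
```

View pics/i.png

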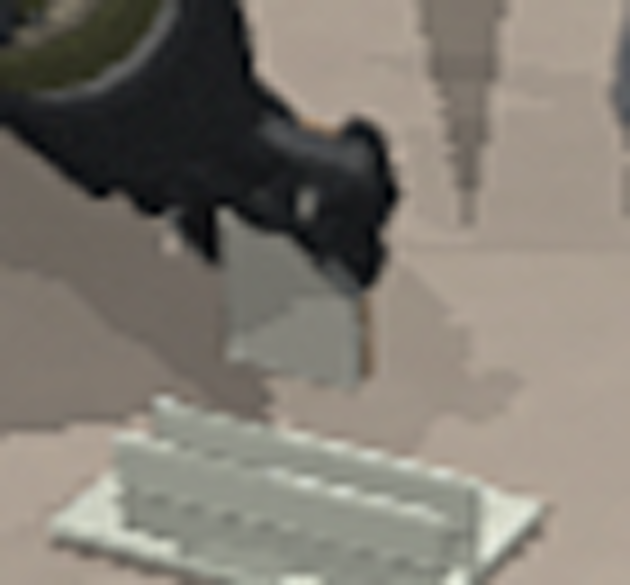

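Now the tile is vertical, with its cork edge at (365,290)–(368,375) in the crop. Both views put it about 6.5 mm outward of the slot, so I'll shift inward and lower.

Request:
apply_moves:
  moves: [-0.18,-0.19,0,0.004,-0.005,0,-0.18,-0.19,-0.5,0.004,-0.005,0,-0.18,-0.19,-0.9,0.004,-0.005,0,-0.18,-0.19,-0.9,0.004,-0.005,0,-0.18,-0.19,-0.9,0.004,-0.005,0,-0.18,-0.19,-0.9,0.004,-0.005,0,-0.18,-0.19,-0.9,0.004,-0.005,0,-0.18,-0.19,-0.9,0.004,-0.005,0,-0.18,-0.19,-0.9,0.004,-0.005,0]

```text
clock: 20.93
tcp_pos: [0.5246, 0.3573, 0.0845]
orientation: [0.318, -0.37, 0.862, 0.136]
wrist_force: [-0.6, -0.9, -0.5]
finger_gap: 0.0475
grip_force: 103.3
```

Request:
apply_moves:
  moves: [0,0,-0.1,0,0,0,0,0,-0.2,0,0,0,0,0,-0.3,0,0,0,0,0,-0.4,0,0,0,0,0,-0.4,0,0,0,0,0,-0.4,0,0,0,0,0,-0.4,0,0,0]

```text
clock: 21.52
tcp_pos: [0.5242, 0.3571, 0.0737]
orientation: [0.317, -0.37, 0.862, 0.136]
wrist_force: [0.2, -0.1, -1.4]
finger_gap: 0.0475
grip_force: 103.3
```

```bash
python3 - <<'E'
from h import *
hold()
E
```

```text
holder n,y,z mm -7.5 -0.3 82.1 tau 40.42 yaw 46.5 F [ 0.2 -0.1 -1.4]
```

Request:
apply_moves:
  moves: [0,0,-0.15,0,0,0,0,0,-0.3,0,0,0,0,0,-0.45,0,0,0,0,0,-0.45,0,0,0,0,0,-0.45,0,0,0,0,0,-0.45,0,0,0]

```text
clock: 22.02
tcp_pos: [0.5241, 0.3571, 0.0624]
orientation: [0.317, -0.37, 0.862, 0.136]
wrist_force: [-0.1, 0.9, -1.1]
finger_gap: 0.0478
grip_force: 103.1
```

```bash
python3 - <<'E'
from h import *
hold()
E
```

```text
holder n,y,z mm -7.6 -0.3 70.7 tau 40.41 yaw 46.5 F [-0.1  0.9 -1.1]
```

In the slot. I'll go down to the floor.

Request:
apply_moves:
  moves: [0,0,-0.08,0,0,0,0,0,-0.16,0,0,0,0,0,-0.24,0,0,0,0,0,-0.24,0,0,0,0,0,-0.24,0,0,0,0,0,-0.24,0,0,0]

```text
clock: 22.52
tcp_pos: [0.5242, 0.3571, 0.0565]
orientation: [0.318, -0.37, 0.862, 0.136]
wrist_force: [-0.8, 0.7, -0.9]
finger_gap: 0.0477
grip_force: 103.1
```

```bash
python3 - <<'E'
from h import *
hold()
E
```

```text
holder n,y,z mm -7.5 -0.3 64.9 tau 40.43 yaw 46.5 F [-0.8  0.7 -0.9]
```

Request:
apply_moves:
  moves: [0,0,-0.08,0,0,0,0,0,-0.16,0,0,0,0,0,-0.16,0,0,0,0,0,-0.16,0,0,0,0,0,-0.16,0,0,0]

```text
clock: 22.93
tcp_pos: [0.5242, 0.3571, 0.0525]
orientation: [0.317, -0.37, 0.862, 0.136]
wrist_force: [0.6, -0.7, -1.3]
finger_gap: 0.0479
grip_force: 103.1
```

```bash
python3 - <<'E'
from h import *
hold()
E
```

```text
holder n,y,z mm -7.5 -0.3 60.8 tau 40.42 yaw 46.5 F [ 0.6 -0.7 -1.3]
```

Request:
apply_moves:
  moves: [0,0,-0.07,0,0,0,0,0,-0.14,0,0,0,0,0,-0.14,0,0,0,0,0,-0.14,0,0,0]

```text
clock: 23.27
tcp_pos: [0.5258, 0.3582, 0.0515]
orientation: [0.32, -0.371, 0.861, 0.137]
wrist_force: [-2.5, -1.6, 7.6]
finger_gap: 0.0475
grip_force: 104.2
```

Request:
apply_moves:
  moves: [0,0,0,0,0,0,0,0,0,0,0,0,0,0,0,0,0,0,0,0,0,0,0,0,0,0,0,0,0,0,0,0,0,0,0,0]
  claw: 82

```text
clock: 23.77
tcp_pos: [0.5241, 0.3571, 0.0489]
orientation: [0.317, -0.37, 0.862, 0.136]
wrist_force: [0.5, 0.1, -0.4]
finger_gap: 0.07
grip_force: 0.0
```

Request:
apply_moves:
  moves: [-0.4,-0.42,0.7,0,0,0,-0.9,-0.93,1.5,0,0,0,-1.7,-1.8,3,0,0,0,-1.7,-1.8,4.5,0,0,0,-1.7,-1.8,5,0,0,0,-1.7,-1.8,5,0,0,0]

```text
clock: 24.27
tcp_pos: [0.4847, 0.3127, 0.1804]
orientation: [0.322, -0.37, 0.86, 0.135]
wrist_force: [1.5, 0.1, 1.5]
finger_gap: 0.07
grip_force: 0.0
```

```bash
python3 - <<'E'
from h import *
R,a,o=frame(-40,46.5)
# flipped frame: rotate about tool z by 180
st=status.get_state()
for G,b in(([.5242,.3576,.062],.12),([.5242,.3576,.062],0)):
  for f in(0,180):
    Rt=R@Ro.from_euler("z",f,degrees=True).as_matrix(); p=np.array(G)+(.011-b)*a; d=p-st["tcp_pos"]
    rv=(Ro.from_matrix(Rt)*Ro.from_quat(np.roll(st["orientation"],-1)).inv()).as_rotvec(); print(b,f,(d/.025).round(2),rv.round(3))
print(st["joint_pos"].round(2))
I,K,T=cam("side"); I2,_,_=cam("top")
cv2.imwrite("pics/j.png",np.hstack([cv2.resize(I[110:180,235:305],None,fx=6,fy=6),cv2.resize(I2[195:265,150:210],None,fx=6,fy=6)]))
E
```

```text
0.12 0 [ 3.51  3.83 -1.4 ] [-1.021  0.976 -0.004]
0.12 180 [ 3.51  3.83 -1.4 ] [ 0.024  0.013 -3.141]
0 0 [ 1.38  1.59 -5.07] [-1.021  0.976 -0.004]
0 180 [ 1.38  1.59 -5.07] [ 0.024  0.013 -3.141]
[ 0.26 -0.07 -0.82  0.19  0.35 -0.44]
```

View pics/j.png

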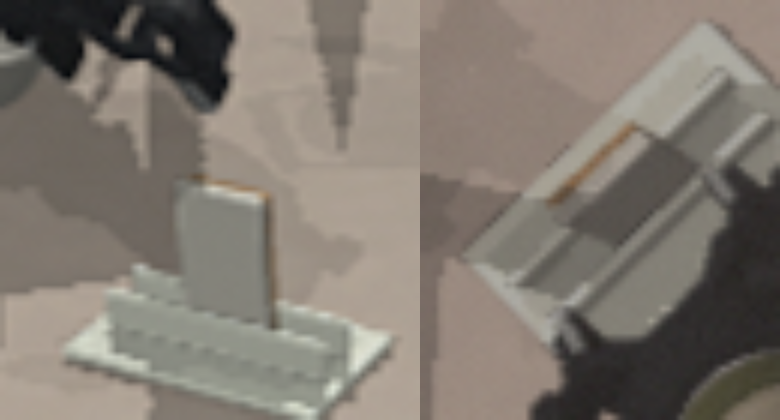

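The left crop shows the tile upright in the slot with its cork edge at x≈272, and the right crop agrees. Next comes the regrasp from the far side: go up to vertical, then spin 180° about the vertical so the placement on the rack needs only an inward tilt.

Request:
apply_moves:
  moves: [1.5,1.6,3.5,-0.51,0.488,0,1.5,1.6,3.5,-0.51,0.488,0,1.5,1.6,3.5,-0.51,0.488,0,1.5,1.6,3.5,-0.51,0.488,0,1.5,1.6,3.5,-0.51,0.488,0,1.5,1.6,3.5,-0.51,0.488,0,1.5,1.6,3.5,-0.51,0.488,0,1.5,1.6,3.5,-0.51,0.488,0]

```text
clock: 25.03
tcp_pos: [0.5203, 0.3537, 0.2541]
orientation: [-0.008, -0.395, 0.919, 0.0]
wrist_force: [-0.2, -0.3, -2.0]
finger_gap: 0.0698
grip_force: 0.0
```

Request:
apply_moves:
  moves: [0,0,0,0,0,-1.57,0,0,0,0,0,-1.57,0,0,0,0,0,-1.57,0,0,0,0,0,-1.57,0,0,0,0,0,-1.57,0,0,0,0,0,-1.57,0,0,0,0,0,-1.57,0,0,0,0,0,-1.57,0,0,0,0,0,-1.57,0,0,0,0,0,-1.57,0,0,0,0,0,-1.57,0,0,0,0,0,-1.57,0,0,0,0,0,-1.57]

```text
clock: 26.12
tcp_pos: [0.5184, 0.3516, 0.2594]
orientation: [-0.0, 0.373, 0.928, 0.001]
wrist_force: [0.8, -0.2, -0.5]
finger_gap: 0.0703
grip_force: 0.0
```

Request:
apply_moves:
  moves: [0,0,0,0,0,-1.57,0,0,0,0,0,-1.57,0,0,0,0,0,-1.57,0,0,0,0,0,-1.57,0,0,0,0,0,-1.57,0,0,0,0,0,-1.57,0,0,0,0,0,-1.57,0,0,0,0,0,-1.57,0,0,0,0,0,-1.57,0,0,0,0,0,-1.57,0,0,0,0,0,-1.57,0,0,0,0,0,-1.57,0,0,0,0,0,-1.57,0,0,0,0,0,-1.57]

```text
clock: 27.28
tcp_pos: [0.5184, 0.3516, 0.2595]
orientation: [0.001, 0.919, 0.394, -0.0]
wrist_force: [-0.2, 0.4, 0.1]
finger_gap: 0.07
grip_force: 0.0
```

```bash
cat >> h.py <<'E'
def go2(G,tau,psi,back=0.,flip=180,name=""):
    R,a,_=frame(tau,psi); R=R@Ro.from_euler("z",flip,degrees=True).as_matrix(); st=status.get_state()
    d=np.array(G)+(.011-back)*a-st["tcp_pos"]; rv=(Ro.from_matrix(R)*Ro.from_quat(np.roll(st["orientation"],-1)).inv()).as_rotvec()
    print(name,"shift",(d/.025).round(2),"turn",rv.round(3))
E
python3 - <<'E'
from h import *
print(status.get_state()["joint_pos"].round(2))
# where does the tile stand: outer cork edge at its top (z=.096), both views
I,K,T=cam("top"); o=frame(0,46.5)[2]; c=np.array([.5242,.3576,0]); y=np.array([-o[1],o[0],0])
H=cv2.cvtColor(I[190:250,150:215],cv2.COLOR_BGR2HSV); m=(H[...,1]>80)&(H[...,0]<20)&(H[...,2]>70); v,u=np.nonzero(m)
P=np.array([onz(K,T,a+150,b+190,.096)-c for a,b in zip(u,v)]); print("top cork",len(u), np.percentile(P@o,[5,50,95]).round(4) if len(u) else '',np.percentile(P@y,[5,95]).round(4) if len(u) else '')
for b in(.12,0): go2([.5242,.3576,.066],-40,46.5,b)
E
```

```text
[ 0.47  0.41  0.24  1.4  -0.    2.8 ]
top cork 27 [0.0288 0.0296 0.0313] [-0.0118  0.0287]
 shift [ 2.16  2.27 -4.41] turn [-0.506  0.48  -0.003]
 shift [ 0.04  0.03 -8.09] turn [-0.506  0.48  -0.003]
```

```bash
python3 - <<'E'
from h import *
I,K,T=cam("top"); o=frame(0,46.5)[2]; c=np.array([.5242,.3576,0]); y=np.array([-o[1],o[0],0])
def f(C,r0,c0,zt):
  H=cv2.cvtColor(C,cv2.COLOR_BGR2HSV); m=(H[...,1]>80)&(H[...,0]<20)&(H[...,2]>70); v,u=np.nonzero(m)
  P=np.array([onz(K,T,a+c0,b+r0,zt)-c for a,b in zip(u,v)]); print(len(u),u.mean()+c0,v.mean()+r0,np.percentile(P@o,[5,50,95]).round(4),np.percentile(P@y,[5,95]).round(4))
J=cv2.imread("pics/j.png")[:,420:][3::6,3::6]; f(J,195,150,.096); f(I[190:250,150:215],190,150,.096)
E
```

```text
19 178.57894736842104 221.5263157894737 [0.0059 0.0074 0.0091] [-0.0214  0.0171]
27 169.25925925925927 218.25925925925927 [0.0288 0.0296 0.0313] [-0.0118  0.0287]
```

```bash
python3 - <<'E'
from h import *
I,K,T=cam("side"); I2,_,_=cam("top")
for nm,J,b in(("side",I,(125,185,240,310)),("top",I2,(200,250,150,205))):
  r0,r1,c0,c1=b;H=cv2.cvtColor(J,cv2.COLOR_BGR2HSV)[r0:r1,c0:c1]
  print(nm)
  for i,r in enumerate(H):
    print(r0+i,''.join('#' if (s>60 and h<22 and v>55) else ('o' if (v<60) else (' ' if s>=30 else ('W' if v>125 else 'w'))) for h,s,v in r))
E
```

```text
side
125                                                                       
126                                                                       
127                                                                       
128                                                                       
129                                                                       
130                                                                       
131                                                                       
132                                                                       
133                                                                       
134                                                                       
135                                                                       
136                                                                       
137                          WWWWWW                                       
138                          WWWWWWWWWW                                   
139                          WWWWWWWWWWWWW   
[... 5695 characters left out ...]
      WWWWwWWwwwWWwwwwwwwwwwwwWWwwwWWWWWWWWWWWWWWW   
239          WWWWWwWwWWw wwwwwwwwwwWWwwwWWWWWWWWWWWWWWWw   
240           WWWWWWWWwwwwwwwwwwwwWWwwwWWWWWWWWWWWWWWWw    
241            WWWWWWwwwwwww wwwwWWwwwWWWWWWWWWWWWWWWw     
242            WWWWWww wwwwwwwwWWWwwwwWWWWWWWWWWWWWW       
243             WWWWWWWwwwwwwwWWWwwwWWWWWWWWWWWWWWW        
244              WWWWWWWWWWw WWWwwwWWWWWWWWWWWWWWW         
245               WWWWWWWWWWWWWwwwWWWWWWWWWWWWWWW          
246                WWWWWWWWWWWwwwWWWWWWWWWWWWWWW           
247                 WWWWWWWWWwwwWWWWWWWWWWWWWWW            
248                  WWWWWWWwwwWWWWWWWWWWWWWWW             
249                   WWWWWwwwWWWWWWWWWWWWWWWW
```

The tile has been knocked: it now leans about 14° outward against the far rib and is about 8 mm along +y. I'll regrasp with a matching 50° inward tilt.

```bash
python3 - <<'E'
from h import *
o=frame(0,46.5)[2]; y=np.array([-o[1],o[0],0]); G=np.array([.5242,.3576,.063])+.0135*o+.008*y
for b in(.13,.0): go2(G,-50,46.5,b)
print(G)
E
```

```text
shift [ 2.86  3.49 -4.85] turn [-0.632  0.601 -0.003]
 shift [ 0.12  0.6  -8.19] turn [-0.632  0.601 -0.003]
[0.52768979 0.37289939 0.063     ]
```

Request:
apply_moves:
  moves: [2.86,3.49,0,-0.632,0.601,-0.003,2.86,3.49,0,-0.632,0.601,-0.003,2.86,3.49,0,-0.632,0.601,-0.003,2.86,3.49,-2,-0.632,0.601,-0.003,2.86,3.49,-2,-0.632,0.601,-0.003,2.86,3.49,-4.85,-0.632,0.601,-0.003,2.86,3.49,-4.85,-0.632,0.601,-0.003,2.86,3.49,-4.85,-0.632,0.601,-0.003,2.86,3.49,-4.85,-0.632,0.601,-0.003,2.86,3.49,-4.85,-0.632,0.601,-0.003,2.86,3.49,-4.85,-0.632,0.601,-0.003,2.86,3.49,-4.85,-0.632,0.601,-0.003]
  claw: 100

```text
clock: 28.48
tcp_pos: [0.4863, 0.3525, 0.1039]
orientation: [0.164, 0.838, 0.362, -0.373]
wrist_force: [-7.3, -4.8, 5.4]
finger_gap: 0.0853
grip_force: 0.0
```

```bash
python3 - <<'E'
from h import *
print(status.get_state()["joint_pos"].round(2))
G=[.5277,.3729,.063]
for b in(.06,.0): go2(G,-50,46.5,b)
I2,K,T=cam("top"); H=cv2.cvtColor(I2[200:250,150:205],cv2.COLOR_BGR2HSV); m=(H[...,1]>80)&(H[...,0]<20)&(H[...,2]>70); v,u=np.nonzero(m); print(len(u),u.mean()+150 if len(u) else 0)
E
```

```text
[ 0.58  1.32  1.26  2.34 -0.18  2.98]
 shift [ 2.69  1.9  -0.38] turn [-0.022  0.026 -0.006]
 shift [ 1.42  0.57 -1.92] turn [-0.022  0.026 -0.006]
16 166.5625
```

Request:
apply_moves:
  moves: [0,0,1.5,0,0,0,0,0,3,0,0,0,0,0,5,0,0,0,0,0,6,0.35,-0.33,0,0,0,6,0.35,-0.33,0,0,0,6,0.35,-0.33,0,0,0,6,0.35,-0.33,0,0,0,6,0.35,-0.33,0,0,0,6,0.35,-0.33,0]
  claw: 0

```text
clock: 29.28
tcp_pos: [0.4868, 0.3521, 0.262]
orientation: [0.072, 0.905, 0.389, -0.155]
wrist_force: [0.7, 0.4, -0.1]
finger_gap: 0.0003
grip_force: 0.0
```

```bash
python3 - <<'E'
from h import *
st=status.get_state(); print(st["joint_pos"].round(2),st["tcp_pos"],st["wrist_force"])
o=frame(0,46.5)[2]; c=np.array([.5242,.3576,0]); y=np.array([-o[1],o[0],0]); 
I,K,T=cam("side"); I2,K2,T2=cam("top")
for nm,J,b in(("side",I,(134,166,250,300)),("top",I2,(205,236,155,200))):
  r0,r1,c0,c1=b;H=cv2.cvtColor(J,cv2.COLOR_BGR2HSV)[r0:r1,c0:c1]
  print(nm)
  for i,r in enumerate(H): print(r0+i,''.join('#' if (s>60 and h<22 and v>55) else ('o' if (v<60) else (' ' if s>=30 else ('W' if v>125 else 'w'))) for h,s,v in r))
go2(c+.06*o+.006*y+[0,0,.16],-20,46.5,0); go2(c+.06*o+.006*y+[0,0,.085],-20,46.5,0)
E
```

```text
[ 0.54  0.68  0.63  1.85 -0.1   2.89] [0.48677213 0.35205085 0.2619599 ] [ 0.66755978  0.3853102  -0.10296972]
side
134                                                   
135                                                   
136                                                   
137                WWWWWW                             
138                WWWWWWWWWW                         
139                WWWWWWWWWWWWW W                    
140                WWWWWWWWWWWWWWW                    
141                WWWWWWWWWWWWWWw                    
142                WWWWWWWWWWWWWWW#                   
143                WWWWWWWWWWWWWWw                    
144                WWWWWWWWWWWWWWw#                   
145               wWWWWWWWWWWWWWWw                    
146               WWWWWWWWWWWWWWWw                    
147               WWWWWWWWWWWWWWW #                   
148               WWWWWWWWWWWWWWW                     
149               WWWWWWWWWWWWWWw                     
150               WWWWWWWWWWWWWWW                     
151               WWWWWWWWWWWWWWW                
[... 1739 characters left out ...]
oo ##  WW   wwwwwwwwwwww   www wwwwWWWww
225 oooooooo# wWWw www wwwwwwwww w wwwwwwwwwWW ww
226 ooooooooowwww wwwwww  w www w www ww wwWWwwww
227 wwwwoooooo  www www wwwww ww w ww www WWwwwWW
228 owwwwwoooowwwww  www wwwwwwwwww w w wWWwwwwWW
229 oowwwwwoooww ww w wwwww   wwwww w wwWWwwwwWWW
230 woowwwwwwwWWwww ww www www www ww wWWwwwwWWWW
231 wwwoowwwwwwWWww www wwwwwwwwwwwwwwWWwwwwWWWWW
232 wwwwoowwwwwwwWWwwwwwww w wwwww wwWWwwwwWWWWWW
233 owwwwwoowwwWWwWWww www  w www wwWWwwwwWWWWWWW
234 oowwwwwoowWWWWWWWWWw www wwwwwwWWwwwWWWWWWWWW
235 oooowwwww wwWwWWWWwwwwwwwwwwwwWWwwwWWWWWWWWWW
 shift [ 2.82  1.98 -4.3 ] turn [ 0.006  0.005 -0.002]
 shift [ 2.82  1.98 -7.3 ] turn [ 0.006  0.005 -0.002]
```

The tile hasn't moved since and still leans outward. I'll push its top inward with closed fingers, because a lean towards the robot makes the regrasp reachable.

Request:
apply_moves:
  moves: [2.82,1.98,0,0.006,0.005,0,2.82,1.98,0,0.006,0.005,0,2.82,1.98,0,0.006,0.005,0,2.82,1.98,-4.3,0.006,0.005,0,2.82,1.98,-4.3,0.006,0.005,0,2.82,1.98,-4.3,0.006,0.005,0,2.82,1.98,-7.3,0.006,0.005,0,2.82,1.98,-7.3,0.006,0.005,0,2.82,1.98,-7.3,0.006,0.005,0,2.82,1.98,-7.3,0.006,0.005,0,2.82,1.98,-7.3,0.006,0.005,0]

```text
clock: 30.3
tcp_pos: [0.5588, 0.4029, 0.0734]
orientation: [0.069, 0.904, 0.39, -0.161]
wrist_force: [0.5, 1.0, 0.5]
finger_gap: 0.0
grip_force: 0.0
```

```bash
python3 - <<'E'
from h import *
hold(); print(status.get_state()["joint_pos"].round(2))
E
```

```text
holder n,y,z mm 60.4 6.1 83.7 tau -20.13 yaw -133.4 F [0.5 1.  0.5]
[ 0.55  0.95  0.68  1.64 -0.09  2.89]
```

Request:
apply_moves:
  moves: [-0.5,-0.53,0,0,0,0,-0.65,-0.69,0,0,0,0,-0.8,-0.84,0,0,0,0,-0.95,-1,0,0,0,0,-1.1,-1.16,0,0,0,0,-1.2,-1.26,0,0,0,0,-1.3,-1.37,0,0,0,0,-1.3,-1.37,0,0,0,0,-1.3,-1.37,0,0,0,0,-0.8,-0.84,0,0,0,0,-0.3,-0.3,0,0,0,0,-0.3,-0.3,0,0,0,0]

```text
clock: 31.3
tcp_pos: [0.5519, 0.3966, 0.0725]
orientation: [0.068, 0.904, 0.39, -0.16]
wrist_force: [-1.6, -1.2, -0.2]
finger_gap: -0.0
grip_force: 0.0
```

```bash
cat >> h.py <<'E'
def asc(nm,b):
  I,K,T=cam(nm); r0,r1,c0,c1=b;H=cv2.cvtColor(I,cv2.COLOR_BGR2HSV)[r0:r1,c0:c1]
  for i,r in enumerate(H): print(r0+i,''.join('#' if (s>60 and h<22 and v>55) else ('o' if (v<60) else (' ' if s>=30 else ('W' if v>125 else 'w'))) for h,s,v in r))
E
python3 - <<'E'
from h import *
hold(); asc("side",(134,166,250,300)); asc("top",(205,240,155,205))
E
```

```text
holder n,y,z mm 51.2 6.7 82.8 tau -19.99 yaw -133.4 F [-1.6 -1.2 -0.2]
134                         owwwwwooo                 
135                         wwwwwwooo                 
136                          wwwwoooo                 
137                         wwwwwoooo                 
138                        wwwwwwoooo                 
139                        wwwwwwooow                 
140             WWW        wwwwwwooo                  
141           ####  WW      wwwwwooo                  
142          WW  #####      Wwwwwooo                  
143         WWWWWWW ####### wwwwwww                   
144         WWWWWWWWWWWW ###  wwwwW                   
145         wwwwwWWWWWWWWWW #                         
146          wwwwwwwwWwWWWWw#                         
147          wwwwwwwwwwwwWww#                         
148          Wwwwwwwwwwwwwww#                         
149           wwwwwwwwwwwwww                          
150           wwwwwwwwwwwwww #                        
151           wwwwwwwwwwwwwww#                        
152           Wwwwwwwwwwwwwww#         
[... 1951 characters left out ...]
      WWWWWWWWWWWWWWw#### WWWw wWWww wWWWWWW
228            wWWWWWWWWWWWWWw###  WW wwwWWww wWWWWWWW
229           wwwwwwWwWWWWWWw ### WWWw wWWwwwwWWWWWWWW
230          wWWWWWwWWwwwWww### WWWWwwwWWww WWWWWWWWWW
231         WWWwwwwwWWWwwww### WWWW wwWWwwwWWWWWWWWWWW
232        WWWWWwWWwWWwwww###  WW wwwWWwwwWWWWWWWWWWWW
233       WWWWWwwWWWwwwww### WWWWwwwWWwwwwWWWWWWWWWWWW
234      WWWWWWWWWwWwwww### W WWwwwWWwwwwWWWWWWWWWWWWW
235     WWWWWwWWwWwWWWw### WW WwwwWWww wWWWWWWWWWWWWWW
236    WWWWWWWWWWWwWWw ##  WWWw wWWwwwWWWWWWWWWWWWWWW 
237    WWWWwWWWWwwWWwww#  WWWw wWWwwwWWWWWWWWWWWWWWW  
238    WWWWWWwWWwWWww w WWWW  wWWwwwWWWWWWWWWWWWWWW   
239     WWWWWWwwWWwwwwwwwwW  wWWwwwWWWWWWWWWWWWWWW
```

```bash
python3 - <<'E'
from h import *
I,K,T=cam("top"); o=frame(0,46.5)[2]; c=np.array([.5242,.3576,0]); y=np.array([-o[1],o[0],0])
H=cv2.cvtColor(I[218:242,155:200],cv2.COLOR_BGR2HSV); m=(H[...,1]>60)&(H[...,0]<22)&(H[...,2]>55); v,u=np.nonzero(m)
P=np.array([onz(K,T,a+155,b+218,.096)-c for a,b in zip(u,v)]); print(len(u),np.percentile(P@o,[5,50,95]).round(4),np.percentile(P@y,[3,97]).round(4),"slope",np.degrees(np.polyfit(P@y,P@o,1)[0]))
yc=np.percentile(P@y,[3,97]).mean()
G=c-.0105*o+yc*y+[0,0,.063]; print(G)
for b in(.1,0): go2(G,-30,46.5,b)
E
```

```text
49 [-0.0142 -0.0112 -0.0089] [-0.0198  0.0295] slope 2.1600075822434825
[0.51342703 0.35334788 0.063     ]
 shift [-0.25 -0.37  2.68] turn [-0.126  0.118 -0.002]
 shift [-1.63 -1.82 -0.78] turn [-0.126  0.118 -0.002]
```

Request:
apply_moves:
  moves: [-0.25,-0.37,2.68,-0.126,0.118,0,-0.25,-0.37,2.68,-0.126,0.118,0,-0.25,-0.37,2.68,-0.126,0.118,0,-0.25,-0.37,2.68,-0.126,0.118,0,-0.25,-0.37,2.68,-0.126,0.118,0,-0.25,-0.37,2.68,-0.126,0.118,0,-0.25,-0.37,2.68,-0.126,0.118,0]
  claw: 95

```text
clock: 32.03
tcp_pos: [0.5441, 0.3855, 0.1402]
orientation: [0.102, 0.887, 0.382, -0.238]
wrist_force: [0.2, -0.9, -0.2]
finger_gap: 0.0811
grip_force: 0.0
```

```bash
python3 - <<'E'
from h import *
hold(); print(status.get_state()["joint_pos"].round(2)); go2([.5134,.3533,.063],-30,46.5,0)
E
```

```text
holder n,y,z mm 39.4 4.8 149.8 tau -29.98 yaw -133.4 F [ 0.2 -0.9 -0.2]
[ 0.55  1.11  1.11  2.08 -0.13  2.91]
 shift [-1.38 -1.45 -3.47] turn [-0.001 -0.    -0.002]
```

Request:
apply_moves:
  moves: [-0.35,-0.36,-0.87,0,0,0,-0.7,-0.73,-1.74,0,0,0,-1,-1.05,-2.5,0,0,0,-1.2,-1.26,-3,0,0,0,-1.38,-1.45,-3.47,0,0,0,-1.38,-1.45,-3.47,0,0,0,-1.38,-1.45,-3.47,0,0,0,-1.38,-1.45,-3.47,0,0,0]

```text
clock: 32.7
tcp_pos: [0.51, 0.3496, 0.0548]
orientation: [0.102, 0.887, 0.382, -0.237]
wrist_force: [-0.2, -0.3, -0.4]
finger_gap: 0.0814
grip_force: 0.0
```

Request:
apply_moves:
  moves: [0,0,0,0,0,0,0,0,0,0,0,0,0,0,0,0,0,0,0,0,0,0,0,0,0,0,0,0,0,0,0,0,0,0,0,0,0,0,0,0,0,0]
  claw: 30
  newtons: 90

```text
clock: 33.28
tcp_pos: [0.5105, 0.3499, 0.0547]
orientation: [0.102, 0.888, 0.382, -0.236]
wrist_force: [1.9, 1.8, 4.8]
finger_gap: 0.0484
grip_force: 92.0
```

```bash
python3 - <<'E'
from h import *
hold(); print(status.get_state()["joint_pos"].round(2),status.get_state()["finger_gap"])
E
```

```text
holder n,y,z mm -9.5 4.7 64.3 tau -29.83 yaw -133.4 F [1.9 1.8 4.8]
[ 0.54  0.96  0.58  1.7  -0.14  2.9 ] 0.048439564962755574
```

Request:
apply_moves:
  moves: [0,0,0.5,0,0,0,0,0,1.2,0,0,0,0,0,2.4,0,0,0,0,0,3.6,0,0,0,0,0,5,0,0,0,0,0,6,0,0,0,0,0,6,0,0,0,0,0,6,0,0,0]

```text
clock: 33.95
tcp_pos: [0.5105, 0.3499, 0.2055]
orientation: [0.102, 0.888, 0.382, -0.236]
wrist_force: [-0.3, -0.1, -1.8]
finger_gap: 0.0483
grip_force: 92.8
```

Request:
apply_moves:
  moves: [-0.6,-2,3.5,0.38,-0.36,0,-0.6,-2,3.5,0.38,-0.36,0,-0.6,-2,3.5,0.38,-0.36,0,-0.6,-2,3.5,0.38,-0.36,0,-0.6,-2,3.5,0.38,-0.36,0,-0.6,-2,3.5,0.38,-0.36,0]

```text
clock: 34.45
tcp_pos: [0.492, 0.2973, 0.2916]
orientation: [-0.0, 0.919, 0.395, 0.001]
wrist_force: [-0.4, -0.5, -1.6]
finger_gap: 0.0484
grip_force: 93.1
```

Request:
apply_moves:
  moves: [0,-2,0,0,0,1.57,0,-2,0,0,0,1.57,0,-2,0,0,0,1.57,0,-2,0,0,0,1.57,0,-2,0,0,0,1.57,0,-2,0,0,0,1.57,0,-2,0,0,0,1.57,0,-2,0,0,0,1.57,0,-2,0,0,0,1.57,0,-2,0,0,0,1.57,0,-2,0,0,0,1.57,0,-2,0,0,0,1.57,0,-2,0,0,0,1.57,0,-2,0,0,0,1.57]

```text
clock: 35.62
tcp_pos: [0.4946, 0.2496, 0.2892]
orientation: [-0.002, 0.369, 0.929, -0.002]
wrist_force: [0.5, -0.2, -2.0]
finger_gap: 0.0485
grip_force: 93.0
```

```bash
python3 - <<'E'
from h import *
print(status.get_state()["joint_pos"].round(2))
for z in(.12,.060): go2([.5024,.132,z],-46,.5,0,0)
E
```

```text
[0.32 0.27 0.11 1.41 0.   1.08]
 shift [-0.   -4.71 -7.08] turn [0.303 0.761 0.721]
 shift [-0.   -4.71 -9.48] turn [0.303 0.761 0.721]
```

Request:
apply_moves:
  moves: [0,-4.71,-3,0.303,0.761,0.721,0,-4.71,-3,0.303,0.761,0.721,0,-4.71,-3,0.303,0.761,0.721,0,-4.71,-3,0.303,0.761,0.721,0,-4.71,-3,0.303,0.761,0.721,0,-4.71,-3,0.303,0.761,0.721,0,-4.71,-3,0.303,0.761,0.721,0,-4.71,-3,0.303,0.761,0.721,0,-4.71,-5,0.303,0.761,0.721,0,-4.71,-7.08,0.303,0.761,0.721,0,-4.71,-8.3,0.303,0.761,0.721,0,-4.71,-9.2,0.303,0.761,0.721,0,-4.71,-9.2,0.303,0.761,0.721,0,-4.71,-9.2,0.303,0.761,0.721,0,-4.71,-9.2,0.303,0.761,0.721,0,-4.71,-9.2,0.303,0.761,0.721]

```text
clock: 36.95
tcp_pos: [0.496, 0.1319, 0.0636]
orientation: [-0.388, -0.002, 0.921, -0.0]
wrist_force: [0.2, -0.1, -0.9]
finger_gap: 0.0486
grip_force: 93.4
```

```bash
python3 - <<'E'
from h import *
print(status.get_state()["joint_pos"].round(2)); go2([.5024,.132,.045],-46,.5,0,0)
o=np.array([1,0,0])
asc("side",(85,160,250,330))
E
```

```text
[0.07 0.98 0.46 1.85 0.05 0.05]
 shift [-0.06  0.   -1.05] turn [-0.001  0.005  0.005]
85 ooo###### oooooo       ### #######     o #### ##     #### ####     wwwWWWwoooo##
86 ooo###### owooooo      ### #######     o #### ##     #### ###      wwWWWWw oo###
87 ooo###### owooow      o ###########      #### ##   o #### ###      wWWWWWW#oo###
88 ooo###### ooooow##ooo   ### #######      #### ##    #########o      wWWWWW#oo###
89 ooo###### oooooo## o     ## ########     #### ###   #### ####o      wWWWWWwoo##o
90 ooo#######oooooo### oo o ###########     #### ### o######### o      wWWWWWwoo##o
91 ooo#######oooooo#### oo  ### #######   # #### ### o#########        wWWWWwwoo##o
92 ooo#######oooooo##### o  ### ########  #  ### ### o#########o       wWWWWWWWwwwo
93 ooo#######oooooo######oo#############  ## ### ###  ########          wWWWWWWWwwo
94 ooo#######oooooo#######o  ### ######## ## ### ### #########          WWWWWWWWWwo
95 ooo ######oooooo#######    ## ######## ## ### ### #########o##      wWWWWWWWWWww
96 oooo######oooooo######## ############# ## ### ### #########o##     WWWWWWWWWWWwW
97 ##
[... 4646 characters left out ...]
ooooooooooooooooowWW
152                                             ww       oooooooooooooooooooooooooww
153                                             ooo      oooooooooooooooooooooooooow
154        WWW                                 woooow   wooooooooooooooooooooooooooo
155        WWWWWWw                            wooooowwwooooooooooooooooooooooooooooo
156        WWWWWWWWWWw                       wooooowwooooooooooooooooooooooooooooooo
157        WWWWWWWWWWWWWW                    ooowoowoooooooooooooooooooooooooooooooo
158   WWWWWWWWWWWWWWWWWWWWWWW               wooowwwooooooooooooooooooooooooooooooooo
159   WWWWWWWWWWWWWWWWWWWWWWWWWWW           ooooowwooooooooooooooooooooooooooooooooo
```

Request:
apply_moves:
  moves: [-0.06,0,-0.3,0,0.005,0.005,-0.06,0,-0.6,0,0.005,0.005,-0.06,0,-0.85,0,0.005,0.005,-0.06,0,-1,0,0.005,0.005,-0.06,0,-1,0,0.005,0.005,-0.06,0,-1,0,0.005,0.005]

```text
clock: 37.5
tcp_pos: [0.493, 0.1317, 0.0361]
orientation: [-0.393, -0.004, 0.92, -0.001]
wrist_force: [-0.1, 0.2, -1.4]
finger_gap: 0.0486
grip_force: 93.4
```

Request:
apply_moves:
  moves: [0,0,-0.07,0,0,0,0,0,-0.14,0,0,0,0,0,-0.2,0,0,0,0,0,-0.2,0,0,0,0,0,-0.2,0,0,0]

```text
clock: 37.92
tcp_pos: [0.4935, 0.1317, 0.0331]
orientation: [-0.392, -0.004, 0.92, -0.001]
wrist_force: [0.0, -0.5, 7.0]
finger_gap: 0.0489
grip_force: 94.3
```

Request:
apply_moves:
  moves: [0,0,0,0,0,0,0,0,0,0,0,0,0,0,0,0,0,0,0,0,0,0,0,0,0,0,0,0,0,0,0.4,0,0.4,0,0,0,1,0,1,0,0,0,2,0,2,0,0,0,2.4,0,3.5,0,0,0,2.4,0,5,0,0,0,2.4,0,6.5,0,0,0,2.4,4,6.5,0,0,0,2.4,6,6.5,0,0,0,2.4,8,6.5,0,0,0,2.4,8,6.5,0,0,0,2.4,8,6.5,0,0,0]
  claw: 82

```text
clock: 39.25
tcp_pos: [0.5235, 0.3172, 0.1802]
orientation: [-0.383, -0.003, 0.924, 0.004]
wrist_force: [-0.4, 0.3, -0.1]
finger_gap: 0.0701
grip_force: 0.0
```

```bash
cat >> h.py <<'E'
def rack():
    I,K,T=cam("top"); H=cv2.cvtColor(I,cv2.COLOR_BGR2HSV)[222:266,250:396].astype(int)
    for nm,m in(("white",(H[...,2]>138)&(H[...,1]<36)),("cork",(H[...,1]>85)&(H[...,0]<22)&(H[...,2]>70))):
        m=cv2.morphologyEx(m.astype(np.uint8),cv2.MORPH_OPEN,np.ones((5,5),np.uint8)); n,L,st,ce=cv2.connectedComponentsWithStats(m)
        for i in range(1,n):
            if st[i,4]>120:
                v,u=np.nonzero(L==i); r=cv2.minAreaRect(np.c_[u,v].astype(np.float32)); x0,y0,w,h=st[i,:4]
                p=onz(K,T,250+x0+w/2-.5,222+y0+h/2-.5,.046); print(nm,p[:2].round(4),"px",w,h,st[i,4],"ang",round(r[2],1))
E
python3 - <<'E'
from h import *
rack(); print(status.get_state()["tcp_pos"])
E
```

```text
white [0.4891 0.0058] px 20 33 564 ang 90.0
white [ 0.4915 -0.1276] px 19 35 591 ang 90.0
cork [0.4868 0.1322] px 19 35 638 ang 90.0
[0.52149644 0.32178725 0.18001408]
```

Tile 1 is done: cork up, flat, at (0.487, 0.132). Next is the middle tile.

```bash
python3 - <<'E'
from h import *
for b,dz in((.1,.0),(0,0)): go2([.4985,.006,.0395+dz],-50,.5,b,0)
E
```

```text
shift [  1.81 -12.61  -3.33] turn [-0.012  0.086  0.002]
 shift [ -1.26 -12.63  -5.9 ] turn [-0.012  0.086  0.002]
```

Request:
apply_moves:
  moves: [1.81,-12.61,0,-0.012,0.086,0.002,1.81,-12.61,0,-0.012,0.086,0.002,1.81,-12.61,0,-0.012,0.086,0.002,1.81,-12.61,0,-0.012,0.086,0.002,1.81,-12.61,0,-0.012,0.086,0.002,1.81,-12.61,0,-0.012,0.086,0.002,1.81,-12.61,0,-0.012,0.086,0.002,1.81,-12.61,-2,-0.012,0.086,0.002,1.81,-12.61,-3.33,-0.012,0.086,0.002,1.81,-12.61,-3.33,-0.012,0.086,0.002,0.8,-12.61,-4.2,-0.012,0.086,0.002,0,-12.61,-4.85,-0.012,0.086,0.002,-0.6,-12.61,-5.35,-0.012,0.086,0.002,-1.26,-12.62,-5.9,-0.012,0.086,0.002,-1.26,-12.62,-5.9,-0.012,0.086,0.002,-1.26,-12.62,-5.9,-0.012,0.086,0.002,-1.26,-12.62,-5.9,-0.012,0.086,0.002,-1.26,-12.62,-5.9,-0.012,0.086,0.002]

```text
clock: 40.8
tcp_pos: [0.495, -0.001, 0.0346]
orientation: [-0.421, -0.001, 0.907, -0.002]
wrist_force: [-0.4, -0.0, -0.3]
finger_gap: 0.0702
grip_force: 0.0
```

```bash
python3 - <<'E'
from h import *
go2([.4985,.006,.0395],-50,.5,0,0); print(status.get_state()["wrist_force"].round(1))
E
```

```text
shift [-0.2   0.28 -0.09] turn [0.003 0.004 0.005]
[-0.4 -0.  -0.3]
```

Request:
apply_moves:
  moves: [-0.2,0.28,-0.09,0,0.004,0.005,-0.2,0.28,-0.09,0,0.004,0.005,-0.2,0.28,-0.09,0,0.004,0.005,-0.2,0.28,-0.09,0,0.004,0.005]

```text
clock: 41.13
tcp_pos: [0.4884, 0.006, 0.0312]
orientation: [-0.424, -0.003, 0.906, -0.003]
wrist_force: [0.1, -0.5, 0.3]
finger_gap: 0.0701
grip_force: 0.0
```

Request:
apply_moves:
  moves: [0,0,0,0,0,0,0,0,0,0,0,0,0,0,0,0,0,0,0,0,0,0,0,0,0,0,0,0,0,0,0,0,0,0,0,0,0,0,1,0,0,0,0,0,3,0,0,0,0,0,5,0,0,0,0,0,7,0,0,0,0,0,7,0,0,0,0,0,7,0,0,0,0,0,7,0,0,0]
  claw: 30
  newtons: 90

```text
clock: 42.22
tcp_pos: [0.489, 0.0057, 0.2069]
orientation: [-0.422, -0.003, 0.907, -0.003]
wrist_force: [-0.7, 0.8, -1.8]
finger_gap: 0.0491
grip_force: 92.8
```

```bash
python3 - <<'E'
from h import *
R=Ro.from_quat(np.roll(status.get_state()["orientation"],-1)).as_matrix(); a=R[:,2]; tau=np.degrees(np.arctan2(a[0],-a[2])); print("tau",tau)
o=frame(0,46.5)[2]
go2(np.array([.5242,.3576,.115])-.004*o,tau+90,46.5,0,0)
E
```

```text
tau -49.936615697018816
 shift [ 1.49 14.17 -4.01] turn [ 0.643 -1.472  0.63 ]
```

Request:
apply_moves:
  moves: [1.49,14.17,0,0.643,-1.472,0.63,1.49,14.17,0,0.643,-1.472,0.63,1.49,14.17,0,0.643,-1.472,0.63,1.49,14.17,0,0.643,-1.472,0.63,1.49,14.17,0,0.643,-1.472,0.63,1.49,14.17,0,0.643,-1.472,0.63,1.49,14.17,0,0.643,-1.472,0.63,1.49,14.17,0,0.643,-1.472,0.63,1.49,14.17,0,0.643,-1.472,0.63,1.49,14.17,0,0.643,-1.472,0.63,1.49,14.17,0,0.643,-1.472,0.63,1.49,14.17,0,0.643,-1.472,0.63,1.49,14.17,0,0.643,-1.472,0.63,1.49,14.17,-1.5,0.643,-1.472,0.63,1.49,14.17,-3,0.643,-1.472,0.63,1.49,14.17,-4,0.643,-1.472,0.63,1.49,14.17,-4,0.643,-1.472,0.63,1.49,14.17,-4,0.643,-1.472,0.63,1.49,14.17,-4,0.643,-1.472,0.63,1.49,14.17,-4,0.643,-1.472,0.63]

```text
clock: 43.88
tcp_pos: [0.5278, 0.3609, 0.109]
orientation: [0.315, -0.371, 0.863, 0.135]
wrist_force: [-0.3, -0.7, -0.7]
finger_gap: 0.0485
grip_force: 93.2
```

Request:
apply_moves:
  moves: [0,0,0,0,0,0,0,0,0,0,0,0,0,0,0,0,0,0,0,0,0,0,0,0,0,0,0,0,0,0,0,0,0,0,0,0]

```text
clock: 44.38
tcp_pos: [0.5255, 0.36, 0.1064]
orientation: [0.313, -0.371, 0.864, 0.135]
wrist_force: [-0.1, -0.3, -1.6]
finger_gap: 0.0488
grip_force: 93.2
```

```bash
python3 - <<'E'
from h import *
hold(); corktop(); o=frame(0,46.5)[2]; go2(np.array([.5242,.3576,.115])-.004*o,40.06,46.5,0,0)
I,K,T=cam("side"); H=cv2.cvtColor(I,cv2.COLOR_BGR2HSV); print([ (r,[f"{a}/{b}" for _,a,b in H[r,276:284]]) for r in(144,148)])
E
```

```text
holder n,y,z mm -4.4 0.7 114.8 tau 39.85 yaw 46.5 F [-0.1 -0.3 -1.6]
22 cork rel n [0.0038 0.0052 0.0066] y [-0.0206  0.0227] slope 1.4
 shift [ 0.03 -0.01  0.01] turn [ 0.003 -0.003 -0.   ]
[(144, ['15/120', '55/92', '53/130', '32/157', '35/160', '36/157', '38/156', '38/155']), (148, ['14/125', '43/89', '46/127', '35/160', '36/155', '36/154', '38/153', '37/153'])]
```

Request:
apply_moves:
  moves: [0.21,0.22,0,0.003,-0.003,0,0.21,0.22,-0.5,0.003,-0.003,0,0.21,0.22,-0.9,0.003,-0.003,0,0.21,0.22,-1,0.003,-0.003,0,0.21,0.22,-1,0.003,-0.003,0,0.21,0.22,-1.15,0.003,-0.003,0,0.21,0.22,-1.3,0.003,-0.003,0,0.21,0.22,-1.45,0.003,-0.003,0,0.21,0.22,-1.6,0.003,-0.003,0,0.21,0.22,-1.6,0.003,-0.003,0,0.21,0.22,-1.6,0.003,-0.003,0]

```text
clock: 45.4
tcp_pos: [0.5305, 0.3654, 0.0658]
orientation: [0.314, -0.371, 0.863, 0.135]
wrist_force: [0.6, 0.8, -1.1]
finger_gap: 0.0487
grip_force: 93.3
```

```bash
python3 - <<'E'
from h import *
hold()
E
```

```text
holder n,y,z mm 2.9 0.8 74.2 tau 40.05 yaw 46.5 F [ 0.6  0.8 -1.1]
```

Request:
apply_moves:
  moves: [0,0,-0.15,0,0,0,0,0,-0.3,0,0,0,0,0,-0.45,0,0,0,0,0,-0.55,0,0,0,0,0,-0.62,0,0,0,0,0,-0.62,0,0,0,0,0,-0.62,0,0,0]

```text
clock: 45.98
tcp_pos: [0.5307, 0.3655, 0.0504]
orientation: [0.315, -0.371, 0.863, 0.135]
wrist_force: [0.0, -0.8, -1.4]
finger_gap: 0.0491
grip_force: 93.3
```

Request:
apply_moves:
  moves: [0,0,0,0,0,0,0,0,0,0,0,0,0,0,0,0,0,0,0,0,0,0,0,0,0,0,0,0,0,0,0,0,0,0,0,0]
  claw: 82

```text
clock: 46.48
tcp_pos: [0.5309, 0.3656, 0.0509]
orientation: [0.315, -0.371, 0.863, 0.135]
wrist_force: [0.6, 0.2, -0.9]
finger_gap: 0.07
grip_force: 0.0
```

Request:
apply_moves:
  moves: [-0.4,-0.42,0.7,0,0,0,-0.9,-0.93,1.5,0,0,0,-1.7,-1.8,3,0,0,0,-1.7,-1.8,4.5,0,0,0,-1.7,-1.8,5,0,0,0,-0.2,-0.2,8.5,-0.51,0.488,0,-0.2,-0.2,8.5,-0.51,0.488,0,-0.2,-0.2,8.5,-0.51,0.488,0,-0.2,-0.2,8.5,-0.51,0.488,0,-0.2,-0.2,8.5,-0.51,0.488,0,-0.2,-0.2,8.5,-0.51,0.488,0,-0.2,-0.2,8.5,-0.51,0.488,0,-0.2,-0.2,8.5,-0.51,0.488,0]

```text
clock: 47.57
tcp_pos: [0.5275, 0.3623, 0.2583]
orientation: [-0.009, -0.395, 0.919, -0.001]
wrist_force: [0.7, 0.6, -2.1]
finger_gap: 0.0703
grip_force: 0.0
```

Request:
apply_moves:
  moves: [0,0,0,0,0,-1.57,0,0,0,0,0,-1.57,0,0,0,0,0,-1.57,0,0,0,0,0,-1.57,0,0,0,0,0,-1.57,0,0,0,0,0,-1.57,0,0,0,0,0,-1.57,0,0,0,0,0,-1.57,0,0,0,0,0,-1.57,0,0,0,0,0,-1.57,0,0,0,0,0,-1.57,0,0,0,0,0,-1.57,0,0,0,0,0,-1.57]

```text
clock: 48.65
tcp_pos: [0.5254, 0.3602, 0.2636]
orientation: [-0.002, 0.373, 0.928, 0.004]
wrist_force: [-0.2, -0.7, -0.2]
finger_gap: 0.0701
grip_force: 0.0
```

Request:
apply_moves:
  moves: [0,0,0,0,0,-1.57,0,0,0,0,0,-1.57,0,0,0,0,0,-1.57,0,0,0,0,0,-1.57,0,0,0,0,0,-1.57,0,0,0,0,0,-1.57,0,0,0,0,0,-1.57,0,0,0,0,0,-1.57,0,0,0,0,0,-1.57,0,0,0,0,0,-1.57,0,0,0,0,0,-1.57,0,0,0,0,0,-1.57,0,0,0,0,0,-1.57]

```text
clock: 49.73
tcp_pos: [0.5254, 0.3602, 0.2636]
orientation: [-0.0, 0.92, 0.392, 0.005]
wrist_force: [0.0, 0.4, -0.2]
finger_gap: 0.0703
grip_force: 0.0
```

```bash
cat >> h.py <<'E'
def standing(zt=.096):
    I,K,T=cam("top"); o=frame(0,46.5)[2]; c=np.array([.5242,.3576,0]); y=np.array([-o[1],o[0],0])
    H=cv2.cvtColor(I[205:245,155:205],cv2.COLOR_BGR2HSV); m=(H[...,1]>70)&(H[...,0]<22)&(H[...,2]>65); v,u=np.nonzero(m)
    P=np.array([onz(K,T,a+155,b+205,zt)-c for a,b in zip(u,v)]); print(len(u),"stand n",np.percentile(P@o,[5,50,95]).round(4),"y",np.percentile(P@y,[3,97]).round(4))
E
python3 - <<'E'
from h import *
standing(); o=frame(0,46.5)[2]; y=np.array([-o[1],o[0],0]); c=np.array([.5242,.3576,0])
G=c+.003*o+.0008*y+[0,0,.062]
go2(G+[0,0,.065],-40,46.5); go2(G,-40,46.5); print(status.get_state()["joint_pos"].round(2))
E
```

```text
29 stand n [0.0053 0.0061 0.0078] y [-0.0216  0.0222]
 shift [-0.18 -0.2  -5.8 ] turn [-0.509  0.491  0.005]
 shift [-0.18 -0.2  -8.4 ] turn [-0.509  0.491  0.005]
[ 0.48  0.43  0.27  1.4  -0.    2.81]
```

The tile stands upright as intended, so I'll regrasp it from the far side.

Request:
apply_moves:
  moves: [-0.24,-0.26,-2,-0.509,0.491,0.005,-0.24,-0.26,-2,-0.509,0.491,0.005,-0.24,-0.26,-2,-0.509,0.491,0.005,-0.24,-0.26,-2,-0.509,0.491,0.005,-0.24,-0.26,-4,-0.509,0.491,0.005,-0.24,-0.26,-5.4,-0.509,0.491,0.005,-0.24,-0.26,-5.4,-0.509,0.491,0.005,-0.24,-0.26,-5.4,-0.509,0.491,0.005,-0.24,-0.26,-5.4,-0.509,0.491,0.005,-0.24,-0.26,-5.4,-0.509,0.491,0.005]
  claw: 90

```text
clock: 50.62
tcp_pos: [0.5204, 0.3542, 0.1316]
orientation: [0.133, 0.863, 0.374, -0.313]
wrist_force: [-0.7, 0.7, 1.9]
finger_gap: 0.077
grip_force: 0.0
```

```bash
python3 - <<'E'
from h import *
hold(); standing(); print(status.get_state()["joint_pos"].round(2)); c=np.array([.5242,.3576,0]); go2(c+.001*frame(0,46.5)[2]+[0,0,.062],-40,46.5)
E
```

```text
holder n,y,z mm 2.0 0.4 140.0 tau -39.82 yaw -133.2 F [-0.7  0.7  1.9]
29 stand n [0.0053 0.0061 0.0078] y [-0.0216  0.0222]
[ 0.55  1.22  1.23  2.25 -0.17  2.93]
 shift [-0.03 -0.05 -3.2 ] turn [-0.007  0.002 -0.005]
```

Request:
apply_moves:
  moves: [-0.03,-0.05,-0.8,-0.007,0.002,0,-0.03,-0.05,-1.6,-0.007,0.002,0,-0.03,-0.05,-2.3,-0.007,0.002,0,-0.03,-0.05,-2.8,-0.007,0.002,0,-0.03,-0.05,-3.15,-0.007,0.002,0,-0.03,-0.05,-3.15,-0.007,0.002,0,-0.03,-0.05,-3.15,-0.007,0.002,0,-0.03,-0.05,-3.15,-0.007,0.002,0,-0.03,-0.05,-3.15,-0.007,0.002,0]

```text
clock: 51.42
tcp_pos: [0.5197, 0.3531, 0.0516]
orientation: [0.137, 0.861, 0.373, -0.317]
wrist_force: [-0.9, -1.1, -0.2]
finger_gap: 0.0768
grip_force: 0.0
```

```bash
python3 - <<'E'
from h import *
hold(); print(status.get_state()["joint_pos"].round(2))
E
```

```text
holder n,y,z mm 0.8 0.2 60.0 tau -40.33 yaw -133.2 F [-0.9 -1.1 -0.2]
[ 0.55  1.22  1.01  2.05 -0.17  2.93]
```

Request:
apply_moves:
  moves: [0,0,0,0,0,0,0,0,0,0,0,0,0,0,0,0,0,0,0,0,0,0,0,0,0,0,0,0,0,0,0,0,0,0,0,0,0,0,0,0,0,0]
  claw: 30

```text
clock: 52.0
tcp_pos: [0.519, 0.3528, 0.0499]
orientation: [0.137, 0.861, 0.373, -0.318]
wrist_force: [1.0, 0.3, 5.0]
finger_gap: 0.049
grip_force: 92.9
```

Request:
apply_moves:
  moves: [0,0,0.5,0,0,0,0,0,1.2,0,0,0,0,0,2.4,0,0,0,0,0,3,0,0,0,-0.6,-1,5,0.25,-0.24,0,-0.6,-2,7,0.509,-0.49,0,-0.6,-2,9,0.509,-0.49,0,-0.6,-2,9,0.509,-0.49,0,-0.6,-2,9,0.509,-0.49,0,-0.6,-2,9,0.509,-0.49,0,-0.6,-2,9,0.509,-0.49,0,-0.6,-2,9,0.509,-0.49,0]

```text
clock: 53.0
tcp_pos: [0.4994, 0.2999, 0.2751]
orientation: [0.003, 0.918, 0.396, 0.002]
wrist_force: [-1.7, -1.0, -2.4]
finger_gap: 0.049
grip_force: 93.0
```

Request:
apply_moves:
  moves: [0,-6,0,0,0,1.57,0,-6,0,0,0,1.57,0,-6,0,0,0,1.57,0,-6,0,0,0,1.57,0,-6,0,0,0,1.57,0,-6,0,0,0,1.57,0,-6,0,0,0,1.57,0,-6,0,0,0,1.57,0,-6,0,0,0,1.57,0,-6,0,0,0,1.57,0,-6,0,0,0,1.57,0,-6,0,0,0,1.57,0,-6,0,0,0,1.57,0,-6,0,0,0,1.57]

```text
clock: 54.17
tcp_pos: [0.5048, 0.153, 0.2732]
orientation: [-0.0, 0.368, 0.93, 0.001]
wrist_force: [0.0, -0.2, -1.3]
finger_gap: 0.0491
grip_force: 92.9
```

```bash
python3 - <<'E'
from h import *
for z in(.12,.050): go2([.4985,.006,z],-49.7,.5,0,0)
print(status.get_state()["joint_pos"].round(2))
E
```

```text
shift [-0.59 -5.88 -6.41] turn [0.321 0.826 0.715]
 shift [-0.59 -5.88 -9.21] turn [0.321 0.826 0.715]
[ 0.14  0.21 -0.01  1.35  0.    0.89]
```

Request:
apply_moves:
  moves: [-0.59,-5.88,-2.5,0.321,0.826,0.715,-0.59,-5.88,-2.5,0.321,0.826,0.715,-0.59,-5.88,-2.5,0.321,0.826,0.715,-0.59,-5.88,-2.5,0.321,0.826,0.715,-0.59,-5.88,-2.5,0.321,0.826,0.715,-0.59,-5.88,-2.5,0.321,0.826,0.715,-0.59,-5.88,-2.5,0.321,0.826,0.715,-0.59,-5.88,-2.5,0.321,0.826,0.715,-0.59,-5.88,-2.5,0.321,0.826,0.715,-0.59,-5.88,-4.2,0.321,0.826,0.715,-0.59,-5.88,-6.4,0.321,0.826,0.715,-0.59,-5.88,-7.8,0.321,0.826,0.715,-0.59,-5.88,-8.8,0.321,0.826,0.715,-0.59,-5.88,-8.8,0.321,0.826,0.715,-0.59,-5.88,-8.8,0.321,0.826,0.715,-0.59,-5.88,-8.8,0.321,0.826,0.715,-0.59,-5.88,-8.8,0.321,0.826,0.715,-0.59,-5.88,-8.8,0.321,0.826,0.715]

```text
clock: 55.67
tcp_pos: [0.4906, 0.0056, 0.0566]
orientation: [-0.417, -0.002, 0.909, -0.001]
wrist_force: [-0.4, 0.0, -1.5]
finger_gap: 0.0488
grip_force: 93.5
```

```bash
python3 - <<'E'
from h import *
go2([.4985,.006,.041],-49.7,.5,0,0)
E
```

```text
shift [-0.02  0.01 -0.91] turn [-0.001  0.006  0.005]
```

Request:
apply_moves:
  moves: [-0.02,0,-0.3,0,0.006,0.005,-0.02,0,-0.6,0,0.006,0.005,-0.02,0,-0.8,0,0.006,0.005,-0.02,0,-0.98,0,0.006,0.005,-0.02,0,-0.98,0,0.006,0.005,-0.02,0,-0.98,0,0.006,0.005]

```text
clock: 56.17
tcp_pos: [0.4885, 0.0058, 0.0306]
orientation: [-0.422, -0.004, 0.906, -0.001]
wrist_force: [0.4, 0.3, 4.1]
finger_gap: 0.0488
grip_force: 93.7
```

Request:
apply_moves:
  moves: [0,0,0,0,0,0,0,0,0,0,0,0,0,0,0,0,0,0,0,0,0,0,0,0,0,0,0,0,0,0,0.4,0,0.4,0,0,0,1,0,1,0,0,0,2,0,2,0,0,0,2.4,0,3.5,0,0,0,2.4,0,5,0,0,0,2.4,0,6.5,0,0,0,2.4,12,6.5,0,0,0,2.4,12,6.5,0,0,0,2.4,12,6.5,0,0,0,2.4,12,6.5,0,0,0,2.4,12,6.5,0,0,0,2.4,12,6.5,0,0,0,2.4,12,6.5,0,0,0,2.4,12,6.5,0,0,0]
  claw: 82

```text
clock: 57.75
tcp_pos: [0.5144, 0.2973, 0.1768]
orientation: [-0.411, -0.004, 0.912, 0.004]
wrist_force: [0.1, -0.8, -0.2]
finger_gap: 0.0699
grip_force: 0.0
```

```bash
python3 - <<'E'
from h import *
rack(); 
for b in(.1,0): go2([.500,-.1276,.0395],-50,.5,b,0)
E
```

```text
white [ 0.4915 -0.1276] px 19 35 639 ang 90.0
cork [0.4868 0.1322] px 19 35 633 ang 90.0
cork [0.4891 0.0071] px 19 35 624 ang 90.0
 shift [  2.17 -17.03  -3.22] turn [-0.011  0.027  0.004]
 shift [ -0.9  -17.06  -5.79] turn [-0.011  0.027  0.004]
```

Two tiles are done. Now tile 3, the same way.

Request:
apply_moves:
  moves: [2.17,-17.03,0,-0.011,0.027,0.004,2.17,-17.03,0,-0.011,0.027,0.004,2.17,-17.03,0,-0.011,0.027,0.004,2.17,-17.03,0,-0.011,0.027,0.004,2.17,-17.03,0,-0.011,0.027,0.004,2.17,-17.03,0,-0.011,0.027,0.004,2.17,-17.03,0,-0.011,0.027,0.004,2.17,-17.03,0,-0.011,0.027,0.004,2.17,-17.03,0,-0.011,0.027,0.004,2.17,-17.03,0,-0.011,0.027,0.004,2.17,-17.03,0,-0.011,0.027,0.004,2.17,-17.03,0,-0.011,0.027,0.004,2.17,-17.03,-1.5,-0.011,0.027,0.004,2.17,-17.03,-3.22,-0.011,0.027,0.004,2.17,-17.03,-3.22,-0.011,0.027,0.004,2.17,-17.03,-3.22,-0.011,0.027,0.004,2.17,-17.03,-3.22,-0.011,0.027,0.004,2.17,-17.03,-3.22,-0.011,0.027,0.004]

```text
clock: 59.3
tcp_pos: [0.5708, -0.132, 0.1002]
orientation: [-0.421, -0.002, 0.907, -0.002]
wrist_force: [0.4, -0.3, 1.4]
finger_gap: 0.0697
grip_force: 0.0
```

```bash
python3 - <<'E'
from h import *
go2([.500,-.1276,.0395],-50,.5,0,0); print(status.get_state()["joint_pos"].round(2))
E
```

```text
shift [-3.17  0.17 -2.71] turn [0.002 0.003 0.004]
[-0.26  1.26  1.1   2.26 -0.2  -0.17]
```

Request:
apply_moves:
  moves: [-0.9,0.17,-0.75,0,0.003,0.004,-1.8,0.17,-1.5,0,0.003,0.004,-2.5,0.17,-2.1,0,0.003,0.004,-3.17,0.17,-2.71,0,0.003,0.004,-3.17,0.17,-2.71,0,0.003,0.004,-3.17,0.17,-2.71,0,0.003,0.004,-3.17,0.17,-2.71,0,0.003,0.004,-3.17,0.17,-2.71,0,0.003,0.004,-3.17,0.17,-2.71,0,0.003,0.004]

```text
clock: 60.05
tcp_pos: [0.493, -0.1285, 0.0303]
orientation: [-0.422, -0.003, 0.907, -0.003]
wrist_force: [0.9, -0.4, 0.5]
finger_gap: 0.0699
grip_force: 0.0
```

```bash
python3 - <<'E'
from h import *
go2([.500,-.1276,.0395],-50,.5,0,0)
E
```

```text
shift [-0.06  0.03  0.09] turn [0.003 0.001 0.001]
```

Request:
apply_moves:
  moves: [0,0,0,0,0,0,0,0,0,0,0,0,0,0,0,0,0,0,0,0,0,0,0,0,0,0,0,0,0,0,0,0,0,0,0,0,0,0,1,0,0,0,0,0,3,0,0,0,0,0,5,0,0,0,0,0,7,0,0,0,0,0,7,0,0,0,0,8,7,0,0,0,0,8,7,0,0,0,0,8,7,0,0,0,0,8,7,0,0,0,0,8,7,0,0,0,0,8,7,0,0,0,0,8,7,0,0,0]
  claw: 30

```text
clock: 61.55
tcp_pos: [0.4909, 0.0737, 0.2035]
orientation: [-0.424, -0.005, 0.906, -0.003]
wrist_force: [0.1, -0.5, -1.5]
finger_gap: 0.0491
grip_force: 92.9
```

```bash
python3 - <<'E'
from h import *
R=Ro.from_quat(np.roll(status.get_state()["orientation"],-1)).as_matrix(); a=R[:,2]; tau=np.degrees(np.arctan2(a[0],-a[2])); print("tau",tau)
o=frame(0,46.5)[2]
go2(np.array([.5242,.3576,.115]),tau+90,46.5,0,0)
E
```

```text
tau -50.18650364695206
 shift [ 1.53 11.56 -3.88] turn [ 0.644 -1.471  0.626]
```

Request:
apply_moves:
  moves: [1.53,11.56,0,0.644,-1.471,0.626,1.53,11.56,0,0.644,-1.471,0.626,1.53,11.56,0,0.644,-1.471,0.626,1.53,11.56,0,0.644,-1.471,0.626,1.53,11.56,0,0.644,-1.471,0.626,1.53,11.56,0,0.644,-1.471,0.626,1.53,11.56,0,0.644,-1.471,0.626,1.53,11.56,0,0.644,-1.471,0.626,1.53,11.56,0,0.644,-1.471,0.626,1.53,11.56,0,0.644,-1.471,0.626,1.53,11.56,0,0.644,-1.471,0.626,1.53,11.56,0,0.644,-1.471,0.626,1.53,11.56,0,0.644,-1.471,0.626,1.53,11.56,-1.5,0.644,-1.471,0.626,1.53,11.56,-3,0.644,-1.471,0.626,1.53,11.56,-3.88,0.644,-1.471,0.626,1.53,11.56,-3.88,0.644,-1.471,0.626,1.53,11.56,-3.88,0.644,-1.471,0.626,1.53,11.56,-3.88,0.644,-1.471,0.626,1.53,11.56,-3.88,0.644,-1.471,0.626]

```text
clock: 63.22
tcp_pos: [0.5323, 0.3613, 0.1106]
orientation: [0.315, -0.37, 0.863, 0.136]
wrist_force: [-0.1, -0.9, -1.6]
finger_gap: 0.0488
grip_force: 93.2
```

Request:
apply_moves:
  moves: [0,0,0,0,0,0,0,0,0,0,0,0,0,0,0,0,0,0,0,0,0,0,0,0,0,0,0,0,0,0,0,0,0,0,0,0]

```text
clock: 63.72
tcp_pos: [0.5294, 0.3609, 0.1074]
orientation: [0.312, -0.37, 0.864, 0.136]
wrist_force: [0.7, 0.2, -1.6]
finger_gap: 0.0487
grip_force: 93.2
```

```bash
python3 - <<'E'
from h import *
hold(); corktop(); o=frame(0,46.5)[2]; go2(np.array([.5242,.3576,.115])+.003*o,39.8,46.5,0,0)
E
```

```text
holder n,y,z mm -1.1 -1.6 115.8 tau 39.87 yaw 46.5 F [ 0.7  0.2 -1.6]
25 cork rel n [0.0017 0.0032 0.0039] y [-0.0216  0.0223] slope -0.2
 shift [ 0.07  0.16 -0.03] turn [-0.004 -0.002 -0.   ]
```

Request:
apply_moves:
  moves: [0.11,0.2,0,0,-0.002,0,0.11,0.2,-0.5,0,-0.002,0,0.11,0.2,-0.9,0,-0.002,0,0.11,0.2,-1,0,-0.002,0,0.11,0.2,-1,0,-0.002,0,0.11,0.2,-1.15,0,-0.002,0,0.11,0.2,-1.3,0,-0.002,0,0.11,0.2,-1.45,0,-0.002,0,0.11,0.2,-1.6,0,-0.002,0,0.11,0.2,-1.6,0,-0.002,0,0.11,0.2,-1.6,0,-0.002,0]

```text
clock: 64.68
tcp_pos: [0.532, 0.3657, 0.0669]
orientation: [0.313, -0.371, 0.864, 0.136]
wrist_force: [0.7, -0.4, -2.5]
finger_gap: 0.0485
grip_force: 93.2
```

```bash
python3 - <<'E'
from h import *
hold()
E
```

```text
holder n,y,z mm 4.2 -0.1 75.3 tau 39.91 yaw 46.5 F [ 0.7 -0.4 -2.5]
```

In the slot. I'll lower, release, retreat and spin.

Request:
apply_moves:
  moves: [0,0,-0.15,0,0,0,0,0,-0.3,0,0,0,0,0,-0.42,0,0,0,0,0,-0.5,0,0,0,0,0,-0.57,0,0,0,0,0,-0.57,0,0,0,0,0,-0.57,0,0,0]

```text
clock: 65.27
tcp_pos: [0.5322, 0.3658, 0.0529]
orientation: [0.313, -0.371, 0.864, 0.136]
wrist_force: [-1.3, 0.3, -1.2]
finger_gap: 0.0491
grip_force: 93.2
```

Request:
apply_moves:
  moves: [0,0,0,0,0,0,0,0,0,0,0,0,0,0,0,0,0,0,0,0,0,0,0,0,0,0,0,0,0,0,0,0,0,0,0,0]
  claw: 82

```text
clock: 65.77
tcp_pos: [0.5323, 0.3658, 0.0532]
orientation: [0.313, -0.371, 0.864, 0.136]
wrist_force: [-0.2, -0.5, 0.1]
finger_gap: 0.0702
grip_force: 0.0
```

Request:
apply_moves:
  moves: [-0.4,-0.42,0.7,0,0,0,-0.9,-0.93,1.5,0,0,0,-1.7,-1.8,3,0,0,0,-1.7,-1.8,4.5,0,0,0,-1.7,-1.8,5,0,0,0,-0.2,-0.2,8.5,-0.51,0.488,0,-0.2,-0.2,8.5,-0.51,0.488,0,-0.2,-0.2,8.5,-0.51,0.488,0,-0.2,-0.2,8.5,-0.51,0.488,0,-0.2,-0.2,8.5,-0.51,0.488,0,-0.2,-0.2,8.5,-0.51,0.488,0,-0.2,-0.2,8.5,-0.51,0.488,0,-0.2,-0.2,8.5,-0.51,0.488,0]

```text
clock: 66.85
tcp_pos: [0.529, 0.3626, 0.2606]
orientation: [-0.01, -0.394, 0.919, -0.0]
wrist_force: [0.4, 1.2, -1.8]
finger_gap: 0.0701
grip_force: 0.0
```

Request:
apply_moves:
  moves: [0,0,0,0,0,-1.57,0,0,0,0,0,-1.57,0,0,0,0,0,-1.57,0,0,0,0,0,-1.57,0,0,0,0,0,-1.57,0,0,0,0,0,-1.57,0,0,0,0,0,-1.57,0,0,0,0,0,-1.57,0,0,0,0,0,-1.57,0,0,0,0,0,-1.57,0,0,0,0,0,-1.57,0,0,0,0,0,-1.57,0,0,0,0,0,-1.57]

```text
clock: 67.93
tcp_pos: [0.5269, 0.3604, 0.2659]
orientation: [-0.002, 0.374, 0.927, 0.005]
wrist_force: [-0.1, -0.3, -0.4]
finger_gap: 0.0699
grip_force: 0.0
```

Request:
apply_moves:
  moves: [0,0,0,0,0,-1.57,0,0,0,0,0,-1.57,0,0,0,0,0,-1.57,0,0,0,0,0,-1.57,0,0,0,0,0,-1.57,0,0,0,0,0,-1.57,0,0,0,0,0,-1.57,0,0,0,0,0,-1.57,0,0,0,0,0,-1.57,0,0,0,0,0,-1.57,0,0,0,0,0,-1.57,0,0,0,0,0,-1.57,0,0,0,0,0,-1.57]

```text
clock: 69.02
tcp_pos: [0.5269, 0.3605, 0.266]
orientation: [0.0, 0.92, 0.391, 0.007]
wrist_force: [-0.1, 0.9, -1.1]
finger_gap: 0.07
grip_force: 0.0
```

```bash
python3 - <<'E'
from h import *
standing(); o=frame(0,46.5)[2]; c=np.array([.5242,.3576,0]); go2(c+.001*o+[0,0,.137],-40,46.5)
E
```

```text
32 stand n [0.0036 0.0054 0.0073] y [-0.0196  0.0221]
 shift [-0.27 -0.29 -5.49] turn [-0.509  0.495  0.006]
```

Request:
apply_moves:
  moves: [-0.27,-0.29,-2,-0.509,0.495,0.006,-0.27,-0.29,-2,-0.509,0.495,0.006,-0.27,-0.29,-2,-0.509,0.495,0.006,-0.27,-0.29,-2,-0.509,0.495,0.006,-0.27,-0.29,-4,-0.509,0.495,0.006,-0.27,-0.29,-5.4,-0.509,0.495,0.006,-0.27,-0.29,-5.4,-0.509,0.495,0.006,-0.27,-0.29,-5.4,-0.509,0.495,0.006,-0.27,-0.29,-5.4,-0.509,0.495,0.006,-0.27,-0.29,-5.4,-0.509,0.495,0.006,-0.27,-0.29,-5.4,-0.509,0.495,0.006]
  claw: 90

```text
clock: 69.98
tcp_pos: [0.5215, 0.3539, 0.1365]
orientation: [0.133, 0.863, 0.374, -0.312]
wrist_force: [-0.6, 0.7, 0.6]
finger_gap: 0.0769
grip_force: 0.0
```

```bash
python3 - <<'E'
from h import *
hold(); standing(); c=np.array([.5242,.3576,0]); go2(c+.001*frame(0,46.5)[2]+[0,0,.062],-40,46.5)
E
```

```text
holder n,y,z mm 2.5 -0.6 145.0 tau -39.61 yaw -133.2 F [-0.6  0.7  0.6]
32 stand n [0.0036 0.0054 0.0073] y [-0.0196  0.0221]
 shift [-0.06 -0.03 -3.34] turn [-0.007  0.003 -0.005]
```

Request:
apply_moves:
  moves: [-0.06,-0.03,-0.8,-0.007,0.003,0,-0.06,-0.03,-1.6,-0.007,0.003,0,-0.06,-0.03,-2.3,-0.007,0.003,0,-0.06,-0.03,-2.8,-0.007,0.003,0,-0.06,-0.03,-3.25,-0.007,0.003,0,-0.06,-0.03,-3.25,-0.007,0.003,0,-0.06,-0.03,-3.25,-0.007,0.003,0,-0.06,-0.03,-3.25,-0.007,0.003,0,-0.06,-0.03,-3.25,-0.007,0.003,0]

```text
clock: 70.78
tcp_pos: [0.5196, 0.3531, 0.0512]
orientation: [0.136, 0.861, 0.373, -0.317]
wrist_force: [0.0, -0.9, -0.4]
finger_gap: 0.077
grip_force: 0.0
```

Request:
apply_moves:
  moves: [0,0,0,0,0,0,0,0,0,0,0,0,0,0,0,0,0,0,0,0,0,0,0,0,0,0,0,0,0,0,0,0,0,0,0,0,0,0,0,0,0,0]
  claw: 30

```text
clock: 71.37
tcp_pos: [0.5192, 0.353, 0.0499]
orientation: [0.136, 0.861, 0.373, -0.318]
wrist_force: [1.2, 2.3, 5.3]
finger_gap: 0.049
grip_force: 93.0
```

```bash
python3 - <<'E'
from h import *
hold()
E
```

```text
holder n,y,z mm 0.3 0.4 58.3 tau -40.53 yaw -133.2 F [1.2 2.3 5.3]
```

Request:
apply_moves:
  moves: [0,0,0.5,0,0,0,0,0,1.2,0,0,0,0,0,2.4,0,0,0,0,0,3,0,0,0,-0.6,-1,5,0.25,-0.24,0,-0.6,-2,7,0.509,-0.49,0,-0.6,-2,9,0.509,-0.49,0,-0.6,-2,9,0.509,-0.49,0,-0.6,-2,9,0.509,-0.49,0,-0.6,-2,9,0.509,-0.49,0,-0.6,-2,9,0.509,-0.49,0,-0.6,-2,9,0.509,-0.49,0]

```text
clock: 72.37
tcp_pos: [0.499, 0.2998, 0.2748]
orientation: [0.003, 0.918, 0.396, 0.001]
wrist_force: [-1.2, -1.1, -2.6]
finger_gap: 0.0488
grip_force: 93.0
```

Request:
apply_moves:
  moves: [0,-10,0,0,0,1.57,0,-10,0,0,0,1.57,0,-10,0,0,0,1.57,0,-10,0,0,0,1.57,0,-10,0,0,0,1.57,0,-10,0,0,0,1.57,0,-10,0,0,0,1.57,0,-10,0,0,0,1.57,0,-10,0,0,0,1.57,0,-10,0,0,0,1.57,0,-10,0,0,0,1.57,0,-10,0,0,0,1.57,0,-10,0,0,0,1.57,0,-10,0,0,0,1.57]

```text
clock: 73.53
tcp_pos: [0.5047, 0.0528, 0.2732]
orientation: [-0.0, 0.368, 0.93, 0.001]
wrist_force: [-0.4, -0.7, -1.6]
finger_gap: 0.0488
grip_force: 93.2
```

```bash
python3 - <<'E'
from h import *
for z in(.12,.050): go2([.4985,-.1276,z],-49.7,.5,0,0)
print(status.get_state()["joint_pos"].round(2))
E
```

```text
shift [-0.58 -7.22 -6.41] turn [0.321 0.826 0.713]
 shift [-0.58 -7.22 -9.21] turn [0.321 0.826 0.713]
[-0.06  0.17 -0.05  1.34  0.    0.7 ]
```

Request:
apply_moves:
  moves: [-0.58,-7.22,-2.5,0.321,0.826,0.713,-0.58,-7.22,-2.5,0.321,0.826,0.713,-0.58,-7.22,-2.5,0.321,0.826,0.713,-0.58,-7.22,-2.5,0.321,0.826,0.713,-0.58,-7.22,-2.5,0.321,0.826,0.713,-0.58,-7.22,-2.5,0.321,0.826,0.713,-0.58,-7.22,-2.5,0.321,0.826,0.713,-0.58,-7.22,-2.5,0.321,0.826,0.713,-0.58,-7.22,-2.5,0.321,0.826,0.713,-0.58,-7.22,-4.2,0.321,0.826,0.713,-0.58,-7.22,-6.4,0.321,0.826,0.713,-0.58,-7.22,-7.8,0.321,0.826,0.713,-0.58,-7.22,-8.8,0.321,0.826,0.713,-0.58,-7.22,-8.8,0.321,0.826,0.713,-0.58,-7.22,-8.8,0.321,0.826,0.713,-0.58,-7.22,-8.8,0.321,0.826,0.713,-0.58,-7.22,-8.8,0.321,0.826,0.713,-0.58,-7.22,-8.8,0.321,0.826,0.713]

```text
clock: 75.03
tcp_pos: [0.4908, -0.1281, 0.0566]
orientation: [-0.417, -0.001, 0.909, -0.001]
wrist_force: [0.7, -1.1, -1.4]
finger_gap: 0.0485
grip_force: 93.4
```

```bash
python3 - <<'E'
from h import *
go2([.4985,-.1276,.041],-49.6,.5,0,0)
E
```

```text
shift [-0.03  0.02 -0.91] turn [0.001 0.005 0.006]
```

Request:
apply_moves:
  moves: [-0.03,0.02,-0.3,0,0.005,0.006,-0.03,0.02,-0.6,0,0.005,0.006,-0.03,0.02,-0.8,0,0.005,0.006,-0.03,0.02,-0.98,0,0.005,0.006,-0.03,0.02,-0.98,0,0.005,0.006,-0.03,0.02,-0.98,0,0.005,0.006]

```text
clock: 75.53
tcp_pos: [0.4886, -0.1271, 0.0313]
orientation: [-0.421, -0.004, 0.907, -0.002]
wrist_force: [2.0, 0.4, 7.4]
finger_gap: 0.0482
grip_force: 94.0
```

Request:
apply_moves:
  moves: [0,0,0,0,0,0,0,0,0,0,0,0,0,0,0,0,0,0,0,0,0,0,0,0,0,0,0,0,0,0,0.4,0,0.4,0,0,0,1,0,1,0,0,0,2,0,2,0,0,0,2.4,0,3.5,0,0,0,2.4,0,5,0,0,0,2.4,0,6.5,0,0,0,2.4,17,6.5,0,-0.5,0,2.4,17,6.5,0,-0.5,0,2.4,17,6.5,0,-0.87,0,2.4,17,6.5,0,-0.87,0,2.4,17,6.5,0,-0.87,0,2.4,17,6.5,0,-0.87,0,2.4,17,6.5,0,-0.87,0,2.4,17,6.5,0,-0.87,0,2.4,17,6.5,0,-0.87,0]
  claw: 82

```text
clock: 77.2
tcp_pos: [0.5451, 0.2332, 0.1939]
orientation: [0.002, -0.003, 1.0, -0.003]
wrist_force: [0.3, -0.7, 0.2]
finger_gap: 0.0702
grip_force: 0.0
```

Request:
apply_moves:
  moves: [0,3,4,0,0,0,0,3,4,0,0,0,0,3,4,0,0,0,0,3,4,0,0,0]
  claw: 0

```text
clock: 77.53
tcp_pos: [0.5503, 0.3117, 0.2999]
orientation: [0.006, -0.005, 1.0, -0.001]
wrist_force: [-0.2, -0.5, 1.0]
finger_gap: 0.0221
grip_force: 0.0
```

```bash
python3 - <<'E'
from h import *
rack(); st=status.get_state(); print(st["tcp_pos"],st["joint_pos"].round(2))
I,K,T=cam("top"); S,Ks,Ts=cam("side")
def ball(J,b):
    r0,r1,c0,c1=b; g=cv2.cvtColor(J,cv2.COLOR_BGR2GRAY)[r0:r1,c0:c1]; m=(g<38).astype(np.uint8); n,L,s,ce=cv2.connectedComponentsWithStats(m)
    for i in range(1,n):
        if s[i,4]>25: print("dark",ce[i]+[c0,r0],s[i,2:5])
ball(I,(190,285,430,500)); ball(S,(285,385,300,425))
# model: project lever/notch/button for checks
c=np.array([.520,-.3422]); th=np.radians(.4)
for a in(0,.95):
    p=np.array([.565+.08*np.sin(a-.6),-.342,.082+.08*np.cos(a-.6)]); print(a,p,proj(K,T,p).round(1),proj(Ks,Ts,p).round(1))
p=np.array([.565+.055*np.sin(.35),-.342+.031,.082+.055*np.cos(.35)]); print("notch",proj(K,T,p).round(1),proj(Ks,Ts,p).round(1))
print("button",proj(K,T,[.46,-.3425,.082]).round(1),proj(Ks,Ts,[.46,-.3425,.082]).round(1))
cv2.imwrite("pics/dr.png",np.hstack([cv2.resize(I[190:280,430:495],None,fx=6,fy=6,interpolation=cv2.INTER_CUBIC),cv2.resize(S[290:380,345:410],None,fx=6,fy=6,interpolation=cv2.INTER_CUBIC)]))
E
```

```text
cork [0.4868 0.1322] px 19 35 654 ang 90.0
cork [0.4891 0.0058] px 18 35 630 ang 90.0
cork [ 0.4889 -0.1276] px 19 35 634 ang 90.0
[0.55005948 0.3096771  0.29660368] [ 0.39  0.42  0.34  1.48 -0.01  0.38]
dark [370.36842105 307.66842105] [ 16  16 190]
dark [327.50359712 356.86330935] [ 26  26 278]
0 [ 0.5198286  -0.342       0.14802685] [469.7 227.9] [363.8 308.6]
0.95 [ 0.59243182 -0.342       0.15714982] [469.8 196.7] [406.5 294. ]
notch [454.2 202. ] [391.  290.9]
button [463.3 255.8] [326.4 344.4]
```

View pics/dr.png

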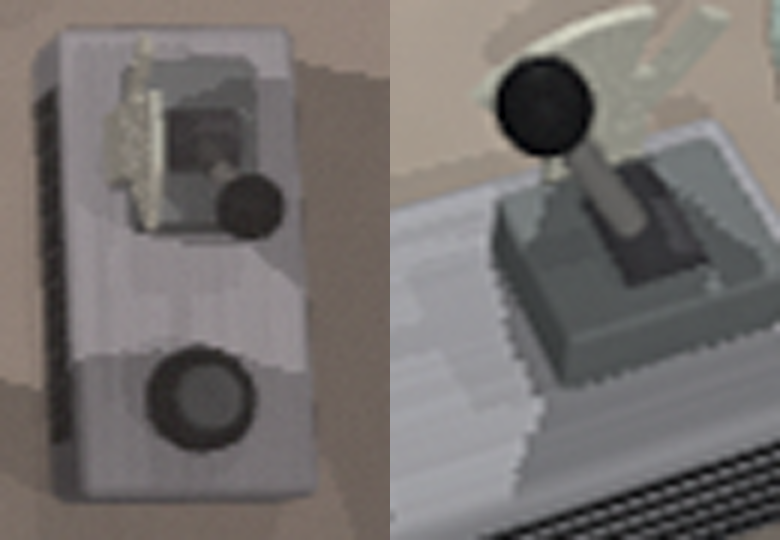

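All three tiles are cork up and flat on the rack. In the last picture the lever ball is at crop (250,205) in the top half and (545,105) in the side half, with the notch mouth near (690,25). Next is the lever.

```bash
cat >> h.py <<'E'
def tri(a,b):
    d=np.load("top0.npz"); s=np.load("side0.npz"); c1,d1=ray(d["K"],d["T"],*a); c2,d2=ray(s["K"],s["T"],*b)
    t=np.linalg.lstsq(np.c_[d1,-d2],c2-c1,rcond=None)[0]; p,r=c1+d1*t[0],c2+d2*t[1]; return ((p+r)/2).round(4),np.linalg.norm(p-r).round(4)
E
python3 - <<'E'
from h import *
print("ball",tri((471.7-.1,224.2-.1),(370.4,307.7))); print("notch",tri((455,204.3),(395,294)))
R,a,o=frame(0,0)
for p in([.47,-.344,.26],[.47,-.344,.155]): go2(np.array(p)-.011*a,0,0,0,0)
E
```

```text
ball (array([ 0.5286, -0.3458,  0.1513]), np.float64(0.0005))
notch (array([ 0.5838, -0.3156,  0.13  ]), np.float64(0.0101))
 shift [ -3.15 -26.03  -1.28] turn [ 0.007  0.001 -0.007]
 shift [ -3.15 -26.03  -5.48] turn [ 0.007  0.001 -0.007]
```

Request:
apply_moves:
  moves: [-3.15,-26.03,-1.28,0.007,0,-0.007,-3.15,-26.03,-1.28,0.007,0,-0.007,-3.15,-26.03,-1.28,0.007,0,-0.007,-3.15,-26.03,-1.28,0.007,0,-0.007,-3.15,-26.03,-1.28,0.007,0,-0.007,-3.15,-26.03,-1.28,0.007,0,-0.007,-3.15,-26.03,-1.28,0.007,0,-0.007,-3.15,-26.03,-1.28,0.007,0,-0.007,-3.15,-26.03,-1.28,0.007,0,-0.007,-3.15,-26.03,-1.28,0.007,0,-0.007,-3.15,-26.03,-1.28,0.007,0,-0.007,-3.15,-26.03,-1.28,0.007,0,-0.007,-3.15,-26.03,-1.28,0.007,0,-0.007,-3.15,-26.03,-1.28,0.007,0,-0.007,-3.15,-26.03,-1.28,0.007,0,-0.007,-3.15,-26.03,-1.28,0.007,0,-0.007,-3.15,-26.03,-1.28,0.007,0,-0.007,-3.15,-26.03,-1.28,0.007,0,-0.007,-3.15,-26.03,-1.28,0.007,0,-0.007,-3.15,-26.03,-1.28,0.007,0,-0.007]
  claw: 0

```text
clock: 79.35
tcp_pos: [0.4694, -0.343, 0.2595]
orientation: [-0.0, 0.0, 1.0, 0.001]
wrist_force: [-0.3, 0.6, -0.2]
finger_gap: 0.0001
grip_force: 0.0
```

Request:
apply_moves:
  moves: [0,0,-1.5,0,0,0,0,0,-3,0,0,0,0,0,-4.2,0,0,0,0,0,-4.2,0,0,0,0,0,-4.2,0,0,0,0,0,-4.2,0,0,0]

```text
clock: 79.85
tcp_pos: [0.4711, -0.344, 0.1573]
orientation: [0.001, -0.0, 1.0, -0.001]
wrist_force: [-0.0, 0.4, 1.4]
finger_gap: 0.0
grip_force: 0.0
```

```bash
python3 - <<'E'
from h import *
R,a,o=frame(0,0)
go2(np.array([.567,-.344,.155])-.011*a,0,0,0,0); print(status.get_state()["tcp_pos"],status.get_state()["wrist_force"])
E
```

```text
shift [ 3.84 -0.   -0.09] turn [ 0.001  0.002 -0.   ]
[ 0.47111964 -0.34395129  0.15729536] [-0.04059358  0.42466025  1.35486918]
```

Request:
apply_moves:
  moves: [0.8,0,-0.09,0,0,0,1.3,0,-0.09,0,0,0,1.6,0,-0.09,0,0,0,1.9,0,-0.09,0,0,0,2.2,0,-0.09,0,0,0,2.5,0,-0.09,0,0,0,2.8,0,-0.09,0,0,0,3.05,0,-0.09,0,0,0,3.3,0,-0.09,0,0,0,3.5,0,-0.09,0,0,0,3.65,0,-0.09,0,0,0,3.75,0,-0.09,0,0,0,3.84,0,-0.09,0,0,0,3.84,0,-0.09,0,0,0,3.84,0,-0.09,0,0,0,3.84,0,-0.09,0,0,0]

```text
clock: 81.18
tcp_pos: [0.5662, -0.3443, 0.1532]
orientation: [0.001, 0.001, 1.0, -0.0]
wrist_force: [0.2, -0.2, 0.1]
finger_gap: -0.0002
grip_force: 0.0
```

Request:
apply_moves:
  moves: [-0.5,0,0,0,0,0,-1.5,0,0.5,0,0,0,-4,0,2,0,0,0,-4.28,0,3,0,0,0,-4.28,0,3,0,0,0,-4.28,0,3,0,0,0]

```text
clock: 81.68
tcp_pos: [0.4588, -0.3456, 0.2322]
orientation: [0.003, 0.002, 1.0, -0.002]
wrist_force: [1.1, 0.8, 0.5]
finger_gap: 0.0002
grip_force: 0.0
```

```bash
python3 - <<'E'
from h import *
I,K,T=cam("top"); S,Ks,Ts=cam("side")
def ball(J,b,th,rng):
    r0,r1,c0,c1=b; g=cv2.cvtColor(J,cv2.COLOR_BGR2GRAY)[r0:r1,c0:c1]; m=(g<th).astype(np.uint8); n,L,s,ce=cv2.connectedComponentsWithStats(m)
    for i in range(1,n):
        if rng[0]<s[i,4]<rng[1]: print("dark",(ce[i]+[c0,r0]).round(1),s[i,2:5])
ball(I,(180,240,440,495),45,(20,900)); ball(S,(275,330,350,430),38,(60,900))
for a in(.8,.85,.95,1.05):
    p=np.array([.566+.08*np.sin(a-.6),-.3445,.082+.08*np.cos(a-.6)]); print(a,p.round(4),proj(K,T,p).round(1),proj(Ks,Ts,p).round(1))
print(status.get_state()["tcp_pos"]); R,a,o=frame(0,0); go2(np.array([.4605,-.3445,.10])-.011*a,0,0,0,0)
E
```

```text
dark [470.7 198.5] [10  9 50]
dark [488.9 235.4] [ 9 11 40]
dark [405.9 295.4] [ 15  16 182]
0.8 [ 0.5819 -0.3445  0.1604] [471.4 200.9] [401.6 295.3]
0.85 [ 0.5858 -0.3445  0.1595] [471.2 199.3] [403.7 295.1]
0.95 [ 0.5934 -0.3445  0.1571] [470.9 196.3] [407.8 295. ]
1.05 [ 0.6008 -0.3445  0.154 ] [470.4 193.5] [411.7 295.3]
[ 0.45964493 -0.34462324  0.22845658]
 shift [ 0.03  0.   -5.14] turn [0.001 0.003 0.002]
```

Lever is at about 0.90, inside the window but near its edge. I'll nudge it 3.5 mm further.

Request:
apply_moves:
  moves: [0,0,-1.5,0,0,0,0,0,-2.94,0,0,0,0,0,-2.94,0,0,0,1.5,0,-2.94,0,0,0,3,0,-2.94,0,0,0,3.8,0,-2.94,0,0,0,4,0,-2.94,0,0,0,4.1,0,-2.94,0,0,0,4.2,0,-2.94,0,0,0,4.3,0,-2.94,0,0,0,4.42,0,-2.94,0,0,0,4.42,0,-2.94,0,0,0,4.42,0,-2.94,0,0,0,4.42,0,-2.94,0,0,0]

```text
clock: 82.95
tcp_pos: [0.5692, -0.3443, 0.1548]
orientation: [0.0, 0.001, 1.0, 0.0]
wrist_force: [-0.0, 0.4, -1.0]
finger_gap: 0.0003
grip_force: 0.2
```

Request:
apply_moves:
  moves: [-0.5,0,0,0,0,0,-1.5,0,0.5,0,0,0,-4,0,2,0,0,0,-4.4,0,3,0,0,0,-4.4,0,3,0,0,0,-4.4,0,3,0,0,0,-4.4,0,3,0,0,0]

```text
clock: 83.53
tcp_pos: [0.4601, -0.3448, 0.2304]
orientation: [0.002, 0.001, 1.0, -0.001]
wrist_force: [0.6, -0.7, -0.8]
finger_gap: -0.0003
grip_force: 0.0
```

```bash
python3 - <<'E'
from h import *
I,K,T=cam("top"); S,Ks,Ts=cam("side")
def ball(J,b,th):
    r0,r1,c0,c1=b; g=cv2.cvtColor(J,cv2.COLOR_BGR2GRAY)[r0:r1,c0:c1]; m=(g<th).astype(np.uint8); n,L,s,ce=cv2.connectedComponentsWithStats(m)
    for i in range(1,n):
        if s[i,4]>40: print("dark",(ce[i]+[c0,r0]).round(1),s[i,2:5])
ball(I,(180,215,455,485),45); ball(S,(275,330,380,430),38)
print(status.get_state()["tcp_pos"]); R,a,o=frame(0,0); go2(np.array([.4605,-.3445,.097])-.011*a,0,0,0,0)
E
```

```text
dark [470.6 197.5] [10  9 56]
dark [407.3 295.2] [ 16  15 178]
[ 0.46022487 -0.3439515   0.22820572]
 shift [ 0.01 -0.02 -5.25] turn [-0.001  0.     0.001]
```

Request:
apply_moves:
  moves: [0.01,-0.02,-1.5,0,0,0,0.01,-0.02,-3,0,0,0,0.01,-0.02,-4.3,0,0,0,0.01,-0.02,-5.1,0,0,0,0.01,-0.02,-5.1,0,0,0,0.01,-0.02,-5.1,0,0,0,0.01,-0.02,-5.1,0,0,0]

```text
clock: 84.22
tcp_pos: [0.4608, -0.3448, 0.1023]
orientation: [0.001, 0.0, 1.0, -0.0]
wrist_force: [-0.4, -0.3, 0.6]
finger_gap: -0.0003
grip_force: 0.0
```

Request:
apply_moves:
  moves: [0,0,-0.2,0,0,0,0,0,-0.4,0,0,0,0,0,-0.55,0,0,0,0,0,-0.7,0,0,0,0,0,-0.8,0,0,0,0,0,-0.8,0,0,0,0,0,-0.8,0,0,0,0,0,-0.8,0,0,0]

```text
clock: 84.88
tcp_pos: [0.4607, -0.3453, 0.084]
orientation: [0.002, 0.0, 1.0, -0.001]
wrist_force: [-1.3, 0.8, 11.0]
finger_gap: -0.0001
grip_force: 5.2
```

Request:
apply_moves:
  moves: [0,0,-0.12,0,0,0,0,0,-0.12,0,0,0,0,0,-0.12,0,0,0,0,0,-0.12,0,0,0]

```text
clock: 85.22
tcp_pos: [0.4607, -0.3453, 0.0837]
orientation: [0.002, 0.0, 1.0, -0.002]
wrist_force: [-5.8, 5.5, 27.8]
finger_gap: -0.0001
grip_force: 13.7
```

Request:
apply_moves:
  moves: [0,0,0.5,0,0,0,0,0,1.5,0,0,0,0,0,3,0,0,0,0,0,5,0,0,0,-1,2,6,0,0,0,-1,2,6,0,0,0,-1,2,6,0,0,0]

```text
clock: 85.8
tcp_pos: [0.4344, -0.2927, 0.2329]
orientation: [0.002, -0.0, 1.0, -0.001]
wrist_force: [-0.2, 0.3, 0.5]
finger_gap: -0.0001
grip_force: 0.0
```

```bash
python3 - <<'E'
from h import *
rack(); S,K,T=cam("side"); g=cv2.cvtColor(S,cv2.COLOR_BGR2GRAY)[275:330,380:430]; n,L,s,ce=cv2.connectedComponentsWithStats((g<38).astype(np.uint8)); print([(ce[i]+[380,275]).round(1) for i in range(1,n) if s[i,4]>60], status.get_state()["wrist_force"])
E
```

```text
cork [0.4868 0.1322] px 19 35 652 ang 90.0
cork [0.4891 0.0058] px 18 35 630 ang 90.0
cork [ 0.4889 -0.1276] px 19 35 649 ang 90.0
[array([407.3, 295.3])] [ 0.41330246 -0.62044084  0.16827666]
```

```bash
python3 -c "
from workcell import job; print(job.hand_in())"
```

```text
the job is handed in; nothing more can be done
None
```

All three tiles now lie cork up on the rack, the lever is in the notch at about 0.93, and the start button was pressed to its stop and released; the job is handed in at about 86 s, with no verdict returned.

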